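Unbolt the polisher's guard with a hooked rod and shut it

ROBOT

A 6-joint arm with a two-finger parallel gripper is mounted at the origin on a cart in front of the work surface, level with it; the furniture and walls round the work are solid. World frame = base frame: x ahead of the robot, y to its left, z up, the work surface at z = 0. Lengths are in m, angles in degrees, forces in N, time in s.
With the tool pointing down it reaches from about 0.3 to 0.85 m from the base axis. Payload 4.2 kg.
Tool frame: the origin (TCP) lies at the centre of the arm's flange, where the gripper is bolted on; the fingertips stand 191 mm ahead of it and the grasp point (between the pads) lies 172 mm ahead of it; z points along the fingers, y is the direction in which the jaws open and shut (so a half turn about z gives the same grasp; the last joint's range is limited). The gripper opens to 91 mm and grips with 3 to 60 N. Pads are 32 mm wide; open, the fingers measure 118 mm over their backs; the gripper's body (76 mm by 178 mm) begins 60 mm behind the grasp point.
Start: joints at [65.661, 18.312, 89.639, -0, 72.044, -1.146], TCP at [0.226, 0.529, 0.405] pointing down, gripper open.
Joint ranges: [-177.97, 177.97], [-48.28, 115.42], [12.27, 149.76], [-77.06, 257.06], [2.81, 150.46], [-146.56, 146.56]. Speed limits (degrees/s): [147.25, 147.25, 180, 180, 180, 180].

INTERFACE

Orientations are given as a 3x3 rotation matrix whose columns are the frame's x, y, z axes.
In Python, from station import * gives the robot as it stands.
- The arm moves only by the tool carry_out, never from a script. Its arguments are lists of equal length, an entry for each row: "translation": the shift along the tool's x, y, z each as a share of 0.4 m, from -1 to 1, a list of three; "turn": the turn about the tool's z as a share of 30 degrees, from -1 to 1. A call has 1 to 10 rows; each row is the pose to reach, as a shift and turn from the pose commanded when the call began, along the tool's axes at that moment; what a row does not reach only later rows make up. A row lasts 1/12 s, in which the tool goes at most 41.7 mm and 7.16 degrees, less where a joint would pass 70% of its speed; a pose out of reach is approached as far as the arm can. A call with a number of a shift or a turn outside -1 to 1 is refused whole. A call with a gripper value outside its range is refused whole. "claw" is the opening, from -1 (shut) to 1 (fully open), set as the call begins (left out, the last holds). The fingers move at their own pace and stop on an object; the grip force is fixed at half the most. Time passes only in rows, so rows that repeat a pose let the fingers close. It gives the time, the measured TCP pose, the force and the opening at its end, in the units of the state.
- observe(): the state, without advancing time (a new reading comes with each control period).
- capture(name): name is "scene" or "side" or "wrist"; returns a dict with "img" (480x640x3 uint8, red, green, blue), "depth" (480x640 float32, m along the optical axis (not along the pixel's ray), 0 where there is no reading), "intrinsics" (3x3 intrinsics, pixels), "k1" (the pictures are not rectified: a ray, as slopes to the right and down, at radius r is drawn at 1 + k1 r^2 times it, then the intrinsics apply), "R" (3x3) and "t" (3): a world point X has camera coordinates R X + t. Camera axes: x right, y down, z forward; pixel columns grow to the right and rows downward; lengths in m; the calibration is good to about 2 mm. A picture is of the moment at which its call begins.
- sign_off(): hands the job in, once; it reports no verdict.
Trained networks look in a picture, given as the dict that the camera call returned (one of the last four; its "shot" number tells which), for a name from the list of things; names that differ only in an ending like _2 or _b are one class to them, and where a whole thing is asked for, a point or a joint stands for the part that bears it (a point fixed in the world has none). Each returns a list of dicts, best first, with "score" (0 to 1); they miss things now and then, are a little off and sometimes report something else, mostly with a low value. They report only what shows in the picture. A call takes as long as a camera call.
- search_frame(picture, label): "position" ([column, row] in pixels, amid what is visible of it).
- cut_out(picture, label): "pixels" (480x640 bool, what is visible of it) and "position" ([column, row] in pixels, amid what is visible of it).
- mark_of(picture, label): "position" ([column, row] in pixels: a listed point, or the origin of a listed thing).
The state is a dict: "time": time; "q": joint angles; "qd": joint speeds; "joint_torque": joint torques, N m; "eef_pos": TCP position; "tool_rot": TCP orientation; "wrist_force": force on the tool from outside, world axes, zero at the start; "ft_torque": the same for the moment, N m; "finger_gap": finger opening in m.
Only numpy, scipy, OpenCV 4.12 (cv2) and the standard library are available. Lean on these libraries where they do the work, as an engineer would, in place of code of your own. Each camera call takes 0.05 s, during which the arm holds its last target.

TASK

The clear sliding guard of the polishing enclosure is locked up in its open position by a bolt under the roof inside, too deep for a hand. Take the hooked rod from its cradle, reach up under the guard and draw the bolt fully towards the front with the hook, then push the guard down by its ledge until it is fully home and its catch has snapped in. The rod must end up lying in its cradle again, and the two jars, the tape roll and marker are to stay where they are.

Things in the scene. Friction and masses are not known exactly. Their poses are not given: they have to be found in the camera images.
- enclosure: Fixed enclosure: grey plinth and roof, clear sides; 290 wide, 370 high. Origin on the bench under the middle of the guard panel; x points inward, in through the guarded front, y left, z up. In its frame, mm: plinth 65 high, x -18 to 188; guide posts at y +-138, x -13 to 13; clear header plate at x 14 to 18 above z 221; roof underside z 345; a disc holder stands inside at x 100, top at z 104.
- guard (a joint): Metres the clear sliding guard has gone down: 0 = up (open), 0.144 = on its stop. Panel 258 wide, 150 high, 10 thick in the plane x = 0 of the enclosure; lower edge at z 215 mm up, 71 mm down. Stays where left; needs about 4 N to push down, up to 8 N more past the catch in the last 20 mm. Blocked while the bolt is in.
- ledge (a point): On the upper face of the guard's push ledge, 45 mm in front of the panel, mid-width. The ledge is a flat aluminium shelf on the guard's bottom rail, left of the middle, 70 wide, reaching 62 mm out from the panel to a rolled edge 2 mm higher. Moves down with the guard.
- bolt (a joint): Barrel bolt under the roof, lying along the enclosure's x at y -50, z 290: metres it has been drawn towards the front (-x); 0 = in, 0.030 = fully drawn (stop). It clears the guard's eye plate after about 16 mm; it stays where it is left and needs about 3 N.
- bolt_tab (a point): Flat steel tab hanging from the bolt, 40 wide (y), 4 thick (x); this point is the middle of its lower edge, 258 mm above the bench, 85 mm behind the guard panel (bolt in), at enclosure y -50. The lowest 24 mm hang free. Moves with the bolt. Behind it is 18 mm of room up to a block above z 283; the eye plate is 60 mm behind.
- catch (a joint): Spring roller catch in a dark housing at the foot of the left post (enclosure y 109 to 141, x -26 to 7, z 92 to 122 mm): metres the roller is pushed aside; 0 = at rest (guard either above it or caught beneath it), up to about 0.004 while the guard's pin passes.
- rod: Hooked rod, 160 g. Black handle 110 long, 18 wide (y), 26 high (z), from x -65 to 45; a straight 10 mm steel shaft goes on along +x to x 190, where it bends into a straight 10 mm finger along its own +z, 33 mm from the shaft's axis to its rounded end. Origin at the place to grip, on the handle's axis.
- hook (a point): The bend of the rod: on the shaft's axis at its far end, 190 mm from the rod's origin; axes as the rod's.
- cradle: Fixed grey cradle of the rod: base 225 x 50 x 10 mm with two open-topped supports at x -55 (under the handle's end) and x 130 (under the shaft), flared cheeks 73 mm high. Origin on the bench under the rod's grip place, x along the rod. The rod rests with its axis 60 mm above the bench, finger up, its own axes like the cradle's.
- small_jar: Clear squarish jar with dark lid, 72 wide, 91 high, loose bystander; origin at its underside.
- jar: Clear jar with yellow lid, 74 diameter, 82 high, loose bystander; origin at its underside.
- tape: Roll of tan tape lying flat, 106 diameter, 25 high, loose bystander; origin at its underside.
- marker: Marker pen lying flat, 135 long, 14 thick, loose bystander; origin at its underside.
- eye (a point): Eye in the guard's steel plate that the bolt's end enters, 148 mm behind the panel, 290 mm high (guard up). The plate spans enclosure y -71 to 4 mm, z 265 to 315; an 8 mm bar at y = 0, z 290 joins it to the panel. Both move down with the guard.

How it is judged (in metres and radians):
On the way, in this order (a step that is already met when the one before it is completed fails the run):
1. the rod has been lifted out of its cradle (z of rod in the frame of cradle above 0.09 m), for 0.1 s.
2. the rod is drawing the bolt (value of joint bolt above 0.008 m and contact force between rod and bolt above 0.3 N), for 0.02 s.
3. the bolt is fully drawn (27 mm or more) (value of joint bolt above 0.027 m), for 0.1 s.
4. the guard is down and caught (value of joint guard above 0.14 m and value of joint catch below 0.0015 m), for 0.2 s.
At the end, for the whole second after the job is handed in: The guard is down to within 4 mm of its stop with the catch at rest over its pin, the bolt is drawn at least 26 mm, and the rod lies still in both supports of its cradle (within 30 mm along it, 12 mm across, 0.1 rad) (all of step 4 and value of joint bolt above 0.026 m and x of rod in the frame of cradle between -0.03 and 0.03 m and y of rod in the frame of cradle between -0.012 and 0.012 m and z of rod in the frame of cradle between 0.05 and 0.068 m and angle between the x axis of rod and the x axis of cradle, either way round below 0.1 rad and linear speed of rod below 0.02 m/s); the robot touches nothing.
It fails at once if the gripper or arm touches the bolt (contact force between any of the fingers, the arm and bolt above 0.5 N).
It fails at once if a bystander (either jar, tape roll, marker) is pushed more than 30 mm (distance of any of small_jar, jar, tape, marker from where it was at the start of the episode above 0.03 m).
It also fails if it takes over 61 s, if anything falls off the work surface, if the arm or the gripper's body presses on something with over 40 N, if the wrist force passes 120 N, or if a joint passes its speed limit or range.

## Working session

There is one attempt and no reset: what is moved stays moved. The work goes in short steps, Python scripts to look and compute and a tool call to move; the robot and the scene stay as the last step left them, time stands still between calls to the robot, and variables do not carry over. Pictures are saved under pics/ and viewed, and the job is handed in when it is done.

Besides the shell and the picture viewer there is one more tool, called after "Emit:" by a JSON object that holds its "method" and its "body", one argument or row to a line. carry_out: Moves the arm, as the interface text tells. Shift numbers are shares of 0.4 m and turn numbers shares of 30 degrees, none past 1 either way. Its arguments: {"type":"object","properties":{"translation":{"type":"array"},"turn":{"type":"array"},"claw":{"type":"number"}},"required":["translation","turn"]}

```bash
ls -la && mkdir -p pics && cat > h.py <<'E'
from station import *
import numpy as np, cv2
def save(c,n):
    cv2.imwrite(f'pics/{n}.png', cv2.cvtColor(c['img'],cv2.COLOR_RGB2BGR))
E
python3 - <<'E'
from h import *
s=observe()
for k,v in s.items(): print(k,np.round(v,4).tolist())
for n in ("scene","side","wrist"):
    c=capture(n); save(c,n+'0'); np.savez(f'{n}0.npz',**c)
    print(n,c['intrinsics'].tolist(),c['k1'],np.round(c['R'],3).tolist(),np.round(c['t'],3).tolist(), np.round(-c['R'].T@c['t'],3))
E
```

```text
total 12
drwxr-xr-x  3 agent agent 4096 Dec  7 04:28 .
drwxr-xr-x 23 root  root  4096 Dec  7 04:28 ..
drwxr-xr-x  2 agent agent 4096 Dec  7 04:28 pics
time 0.0
q [65.6616, 18.3516, 89.705, 0.0006, 72.0432, -1.1451]
qd [0.0207, -0.0656, -0.0198, -0.0099, -0.0306, 0.0074]
joint_torque [0.0002, -41.2474, -23.1967, 0.0727, 0.0459, -0.0001]
eef_pos [0.2264, 0.5284, 0.4039]
tool_rot [[-0.9192, 0.3938, -0.0007], [0.3938, 0.9192, -0.0016], [0.0, -0.0017, -1.0]]
wrist_force [0.0847, -0.2548, -0.2327]
ft_torque [-0.0272, 0.0315, -0.0557]
finger_gap 0.091
scene [[485.5998081968812, 0.0, 316.5474809837297], [0.0, 485.5998081968812, 242.70072149313836], [0.0, 0.0, 1.0]] -0.02955645350466669 [[0.822, -0.569, -0.012], [-0.279, -0.385, -0.88], [0.496, 0.727, -0.475]] [-0.491, 0.302, 1.107] [-0.061 -0.968  0.785]
side [[590.0707336900999, 0.0, 313.56174077107687], [0.0, 590.0707336900999, 239.63638557625507], [0.0, 0.0, 1.0]] 0.052260042311522696 [[0.943, -0.333, -0.006], [-0.128, -0.345, -0.93], [0.308, 0.877, -0.368]] [-0.556, 0.219, 1.207] [ 0.181 -1.168  0.644]
wrist [[409.11851181463396, 0.0, 318.56873532640145], [0.0, 409.11851181463396, 245.45182084057137], [0.0, 0.0, 1.0]] -0.07899459634382547 [[0.395, 0.919, -0.002], [0.888, -0.381, 0.258], [0.236, -0.104, -0.966]] [-0.574, -0.028, 0.391] [0.16  0.557 0.384]
```

View pics/scene0.png

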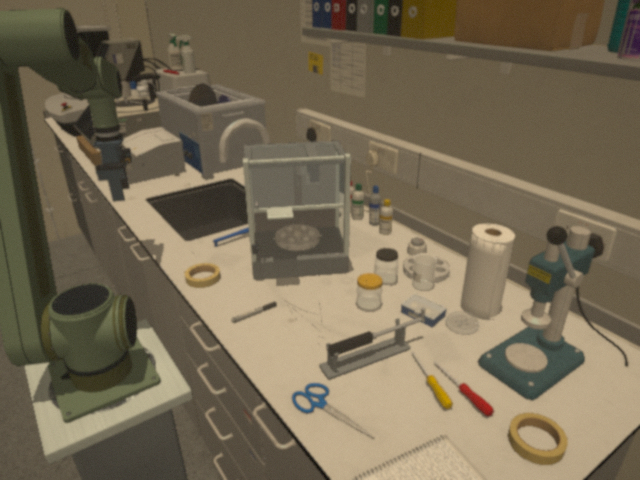

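View pics/side0.png

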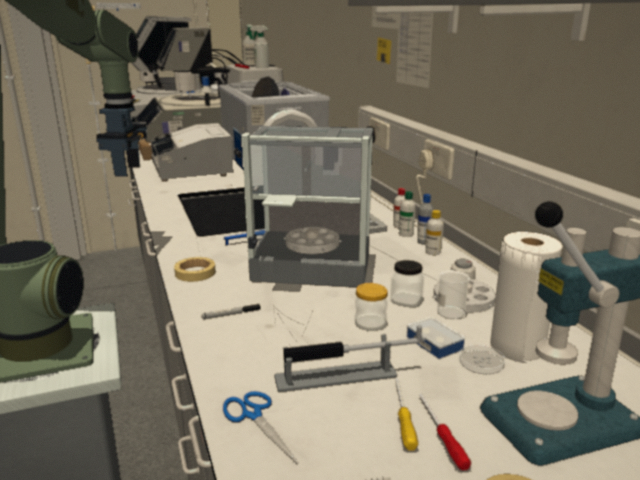

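View pics/wrist0.png

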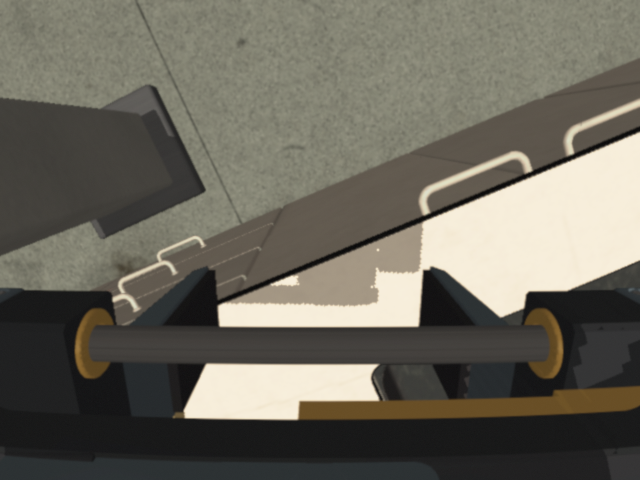

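```bash
cat >> h.py <<'E'
def ray(c,uv):
    K=c['intrinsics'];x=(uv[0]-K[0,2])/K[0,0];y=(uv[1]-K[1,2])/K[1,1]
    rd=np.hypot(x,y);r=rd
    for _ in range(20): r=rd/(1+c['k1']*r*r)
    s=r/rd if rd>0 else 1
    return np.array([x*s,y*s,1.])
def unproj(c,uv,d=None):
    if d is None: d=c['depth'][int(round(uv[1])),int(round(uv[0]))]
    return c['R'].T@(ray(c,uv)*d-c['t'])
def onplane(c,uv,z):
    o=-c['R'].T@c['t'];v=c['R'].T@ray(c,uv); return o+v*(z-o[2])/v[2]
def proj(c,X):
    p=c['R']@np.asarray(X)+c['t'];x=p[:2]/p[2];x=x*(1+c['k1']*(x@x))
    return c['intrinsics'][:2,:2]@x+c['intrinsics'][:2,2]
def cloud(c):
    K=c['intrinsics'];u,v=np.meshgrid(np.arange(640),np.arange(480))
    x=(u-K[0,2])/K[0,0];y=(v-K[1,2])/K[1,1];rd=np.hypot(x,y);r=rd.copy()
    for _ in range(20): r=rd/(1+c['k1']*r*r)
    s=np.where(rd>0,r/np.maximum(rd,1e-9),1);d=c['depth']
    P=np.stack([x*s*d,y*s*d,d],-1)
    W=(P-c['t'])@c['R']; W[d==0]=np.nan
    return W
def tri(cs,uvs):
    A=np.zeros((3,3));b=np.zeros(3)
    for c,uv in zip(cs,uvs):
        o=-c['R'].T@c['t'];v=c['R'].T@ray(c,uv);v/=np.linalg.norm(v);M=np.eye(3)-np.outer(v,v);A+=M;b+=M@o
    X=np.linalg.solve(A,b); return X,[np.round(proj(c,X)-uv,1) for c,uv in zip(cs,uvs)]
E
python3 - <<'E'
from h import *
cs={n:capture(n) for n in("scene","side")}
for l in ["enclosure","guard","ledge","bolt","bolt_tab","catch","rod","hook","cradle","small_jar","jar","tape","marker","eye"]:
    r={}
    for n,c in cs.items():
        m=mark_of(c,l)
        r[n]=m[0] if m else None
        print(l,n,[(np.round(x['position'],1).tolist(),round(x['score'],2)) for x in m[:3]])
    if all(r.values()): print('   tri',[ (np.round(x,4).tolist() if i==0 else [list(y) for y in x]) for i,x in enumerate(tri(list(cs.values()),[r[n]['position'] for n in cs]))])
E
```

```text
enclosure scene [([301.8, 271.5], 0.98), ([388.3, 279.1], 0.58), ([356.9, 362.4], 0.49)]
enclosure side [([307.0, 281.1], 0.81)]
   tri [[0.6068, 0.0935, 0.0081], [[np.float64(-0.3), np.float64(0.8)], [np.float64(0.5), np.float64(-0.9)]]]Traceback (most recent call last):
  File "<stdin>", line 6, in <module>
ValueError: it knows: bolt_tab, cradle, enclosure, eye, hook, jar, ledge, marker, rod, small_jar, tape
```

```bash
python3 - <<'E'
from h import *
for n in("scene","side"):
    im=cv2.imread(f'pics/{n}0.png')
    a,b=(im[130:300,180:400],im[300:400,300:450]) if n=='scene' else (im[110:290,190:390],im[320:400,260:440])
    cv2.imwrite(f'pics/{n}_enc.png',cv2.resize(a,None,fx=3.5,fy=3.3,interpolation=cv2.INTER_CUBIC))
    cv2.imwrite(f'pics/{n}_rod.png',cv2.resize(b,None,fx=4.4,fy=4.4,interpolation=cv2.INTER_CUBIC))
E
python3 - <<'E'
from h import *
cs={n:capture(n) for n in("scene","side")}
for l in ["enclosure","ledge","bolt_tab","rod","hook","cradle","small_jar","jar","tape","marker","eye"]:
    r={}
    for n,c in cs.items():
        m=mark_of(c,l)
        r[n]=m[0] if m else None
        print(l,n,[(np.round(x['position'],1).tolist(),round(x['score'],2)) for x in m[:3]])
    if all(r.values()): print('   tri',[ (np.round(x,4).tolist() if i==0 else [y.tolist() for y in x]) for i,x in enumerate(tri(list(cs.values()),[r[n]['position'] for n in cs]))])
E
```

```text
enclosure scene [([300.2, 270.6], 0.75)]
enclosure side [([308.9, 279.9], 0.67)]
   tri [[0.6209, 0.1234, -0.0064], [[-0.1, 0.1], [0.1, -0.2]]]
ledge scene [([278.3, 214.7], 0.86)]
ledge side [([277.8, 200.6], 0.77)]
   tri [[0.5326, 0.0839, 0.2261], [[0.2, -0.5], [-0.3, 0.6]]]
bolt_tab scene []
bolt_tab side [([276.2, 200.0], 0.58)]
rod scene [([351.8, 341.1], 0.94)]
rod side [([319.1, 350.0], 0.9)]
   tri [[0.4987, -0.2875, 0.0539], [[0.2, -0.4], [-0.3, 0.5]]]
hook scene [([424.5, 319.8], 0.79)]
hook side [([413.3, 341.8], 0.85), ([305.9, 279.8], 0.72)]
   tri [[0.6548, -0.3593, 0.0847], [[-0.5, 1.4], [0.9, -1.7]]]
cradle scene [([353.9, 362.6], 0.94)]
cradle side []
small_jar scene [([385.2, 280.0], 0.64), ([353.6, 360.9], 0.38)]
small_jar side [([405.1, 300.6], 0.66)]
   tri [[0.7848, -0.0853, 0.0069], [[-0.0, 0.0], [0.0, -0.0]]]
jar scene [([368.5, 303.4], 0.93)]
jar side [([369.4, 323.2], 0.56)]
   tri [[0.6666, -0.1486, 0.0061], [[-0.3, 0.7], [0.5, -0.9]]]
tape scene [([203.8, 280.1], 0.79)]
tape side [([196.0, 271.8], 0.64)]
   tri [[0.3495, 0.2271, 0.0109], [[0.5, -1.2], [-0.8, 1.3]]]
marker scene [([253.7, 316.9], 0.48)]
marker side [([230.6, 314.8], 0.93)]
   tri [[0.3888, -0.0096, 0.0026], [[0.4, -1.0], [-0.7, 1.1]]]
eye scene []
eye side []
```

View pics/side_enc.png

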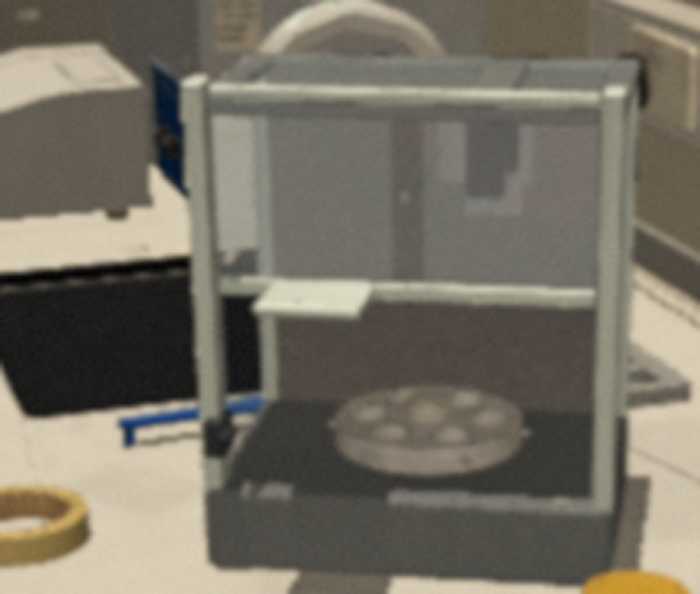

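View pics/scene_enc.png

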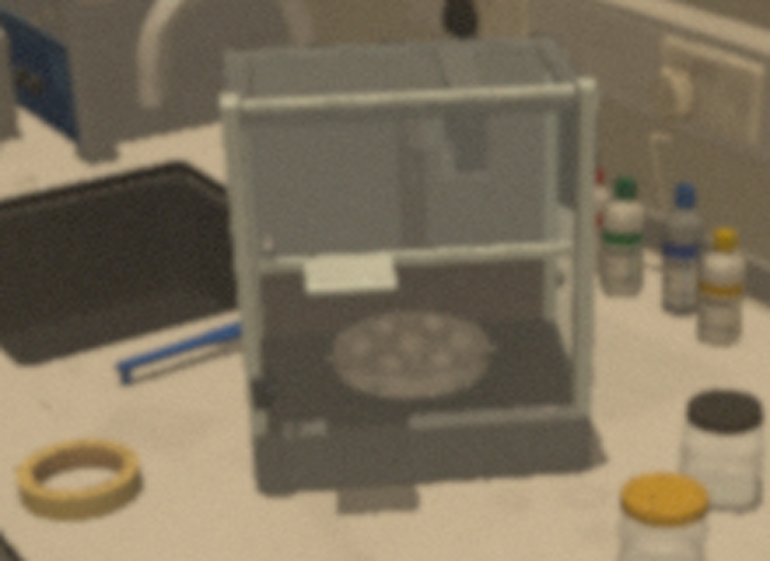

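View pics/side_rod.png

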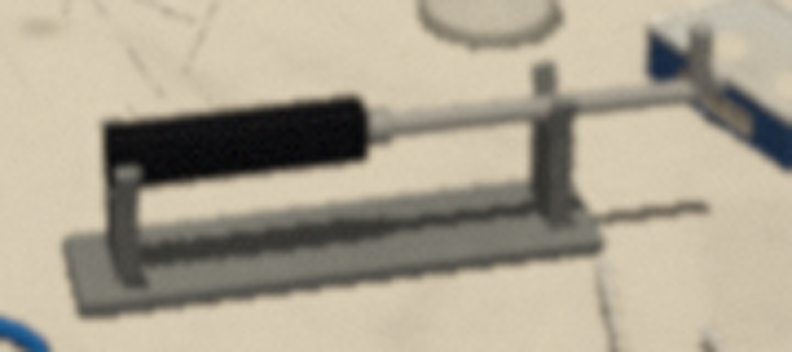

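View pics/scene_rod.png

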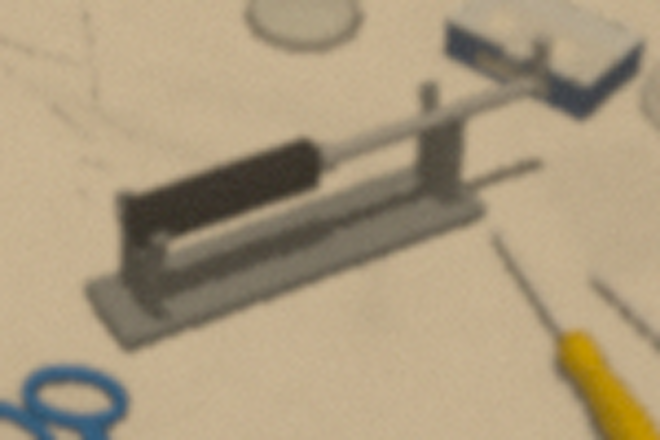

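```bash
python3 - <<'E'
from h import *
from scipy.optimize import least_squares
cs={n:dict(np.load(n+'0.npz')) for n in("scene","side")}
off={'scene':(180,130),'side':(190,110)}
pts=[(-.018,.145,0),(-.018,.145,.065),(-.018,-.145,0),(-.018,-.145,.065)]
pk={'side':[(212,562),(208,492),(612,580),(617,510)],'scene':[(262,492),(254,432),(592,470),(590,412)]}
def f(p,full=0):
    c_,s_=np.cos(p[2]),np.sin(p[2]);R=np.array([[c_,-s_,0],[s_,c_,0],[0,0,1]])
    r=[]
    for n in cs:
        for X,u in zip(pts,pk[n]):
            uv=np.array([u[0]/3.5+off[n][0],u[1]/3.3+off[n][1]])
            r.append(proj(cs[n],R@X+[p[0],p[1],0])-uv)
    return np.ravel(r)
s=least_squares(f,[.6,.1,1.2]);print(s.x,np.degrees(s.x[2]),np.round(s.fun.reshape(-1,2),1).tolist())
x,y,a=s.x
R=np.array([[np.cos(a),-np.sin(a)],[np.sin(a),np.cos(a)]])
for n,c in cs.items():
    W=cloud(c);E=np.concatenate([(W[...,:2]-[x,y])@R,W[...,2:]],-1)
    m=(abs(E[...,1])<.12)&(E[...,2]>.01)&(E[...,2]<.055)&(abs(E[...,0]+.018)<.04)
    q=E[m];print(n,m.sum(),np.nanmedian(q[:,0]),np.polyfit(q[:,1],q[:,0],1))
    m=(abs(E[...,1])<.2)&(E[...,2]>.2)&(E[...,2]<.25)&(E[...,0]<-.02)&(E[...,0]>-.1)
    q=E[m];print('ledge',m.sum(),np.round(np.percentile(q,[2,50,98],axis=0),3).tolist())
    m=(abs(W[...,0]-.35)<.5)&(abs(W[...,1]+.1)<.4)&(abs(W[...,2])<.01);print('bench z',np.median(W[m][:,2]))
E
```

```text
[0.61207762 0.10279504 1.0905719 ] 62.48516719333787 [[-1.1, 0.4], [-0.4, -0.1], [-0.0, -0.2], [1.0, -1.1], [-0.2, 0.9], [-0.3, -1.6], [0.8, 2.0], [0.1, -1.0]]
scene 1033 -0.022269917954079402 [ 0.00950757 -0.02235813]
ledge 291 [[-0.074, -0.136, 0.216], [-0.048, 0.059, 0.227], [-0.02, 0.138, 0.247]]
bench z 0.00026359427440978404
side 1600 -0.022296498650427675 [ 0.00795306 -0.02228285]
ledge 363 [[-0.074, -0.137, 0.206], [-0.048, 0.058, 0.227], [-0.02, 0.139, 0.247]]
bench z 0.0005701166360125459
```

```bash
python3 - <<'E'
from h import *
for n in("scene","side"):
    c=capture(n);W=cloud(c)
    for l in ["rod","cradle"]:
        m=cut_out(c,l)
        if not m: print(n,l,'none');continue
        M=m[0]['pixels'];q=W[M];q=q[~np.isnan(q).any(1)]
        print(n,l,m[0]['score'],M.sum())
        k=(abs(q[:,2]-.065)<.03) if l=='rod' else (abs(q[:,2]-.01)<.004)
        q=q[k];r=cv2.minAreaRect((q[:,:2]*1000).astype(np.float32));print(r, np.median(q,0).round(4))
        if l=='rod':
            v=cv2.fitLine(q[:,:2].astype(np.float32),cv2.DIST_HUBER,0,.01,.01).ravel();print('line',v,np.degrees(np.arctan2(v[1],v[0])))
E
```

```text
scene rod 0.79 819
((559.037353515625, -308.48553466796875), (28.54483413696289, 261.6685791015625), 84.44682312011719) [ 0.505  -0.3085  0.0653]
line [ 0.99337715 -0.11489923  0.53341913 -0.31141105] -6.5978127
scene cradle 0.73 668
((348.2466125488281, 244.55929565429688), (93.73037719726562, 97.59513854980469), 10.344002723693848) [0.3469 0.2234 0.01  ]
side rod 0.87 1347
((557.444091796875, -312.27801513671875), (26.694801330566406, 258.5723571777344), 82.97599029541016) [ 0.5081 -0.3086  0.065 ]
line [ 0.9940566  -0.10886461  0.52637315 -0.31023726] -6.249869
side cradle 0.64 2757
((524.08837890625, -304.8654479980469), (55.647499084472656, 223.41371154785156), 81.70973205566406) [ 0.5208 -0.3076  0.0094]
```

```bash
python3 - <<'E'
from h import *
cs={n:dict(np.load(n+'0.npz')) for n in("scene","side")}
x,y,a=.6101,.0990,np.radians(62.0)
R=np.array([[np.cos(a),-np.sin(a)],[np.sin(a),np.cos(a)]])
for n,c in cs.items():
    W=cloud(c);E=np.concatenate([(W[...,:2]-[x,y])@R,W[...,2:]],-1)
    for nm,m in {'plinth':(abs(E[...,1])<.2)&(E[...,2]>.015)&(E[...,2]<.055)&(abs(E[...,0]+.018)<.006),
      'ledge':(abs(E[...,1])<.12)&(E[...,2]>.21)&(E[...,2]<.24)&(E[...,0]<-.03)&(E[...,0]>-.08),
      'postR':(abs(E[...,1]+.138)<.03)&(E[...,2]>.1)&(E[...,2]<.34)&(abs(E[...,0]+.013)<.006),
      'postL':(abs(E[...,1]-.138)<.03)&(E[...,2]>.13)&(E[...,2]<.34)&(abs(E[...,0]+.013)<.006),
      'rail':(abs(E[...,1])<.12)&(E[...,2]>.205)&(E[...,2]<.24)&(abs(E[...,0])<.02),
      'tab':(abs(E[...,1]+.05)<.06)&(E[...,2]>.23)&(E[...,2]<.30)&(E[...,0]<.14)&(E[...,0]>.05),
      }.items():
        q=E[m]; print(n,nm,m.sum(),np.round(np.percentile(q,[1,50,99],axis=0),4).tolist() if len(q)>5 else '')
        if nm in('plinth',): print(np.polyfit(q[:,1],q[:,0],1))
im=cv2.imread('pics/scene0.png')
E
```

```text
scene plinth 1084 [[-0.0236, -0.1377, 0.0154], [-0.018, 0.0051, 0.0354], [-0.0127, 0.1445, 0.0546]]
[-0.00024364 -0.01805771]
scene ledge 199 [[-0.0701, 0.0249, 0.2194], [-0.0549, 0.0591, 0.2269], [-0.0306, 0.0927, 0.2311]]
scene postR 413 [[-0.0185, -0.1417, 0.1023], [-0.013, -0.1335, 0.2295], [-0.0074, -0.1147, 0.3389]]
scene postL 381 [[-0.0183, 0.1114, 0.1345], [-0.0132, 0.1405, 0.2442], [-0.0074, 0.1482, 0.3375]]
scene rail 654 [[-0.0187, -0.1186, 0.2155], [-0.0039, -0.0067, 0.2285], [0.0022, 0.117, 0.2397]]
scene tab 0 
side plinth 1655 [[-0.0233, -0.1377, 0.0153], [-0.0179, 0.0022, 0.0353], [-0.0125, 0.145, 0.0548]]
[-0.0007754  -0.01791383]
side ledge 240 [[-0.0714, 0.0244, 0.2198], [-0.0617, 0.0588, 0.2268], [-0.0305, 0.0939, 0.2298]]
side postR 604 [[-0.0187, -0.1403, 0.1033], [-0.013, -0.1332, 0.2266], [-0.0073, -0.1124, 0.3362]]
side postL 550 [[-0.0186, 0.1104, 0.133], [-0.0131, 0.1407, 0.2449], [-0.0071, 0.1494, 0.3376]]
side rail 926 [[-0.0176, -0.1175, 0.2159], [-0.0042, -0.0126, 0.2287], [0.0023, 0.1169, 0.2397]]
side tab 0
```

```bash
python3 - <<'E'
from h import *
im=cv2.imread('pics/side0.png')
cv2.imwrite('pics/grip.png',cv2.resize(im[60:190,60:190],None,fx=4.5,fy=4.5,interpolation=cv2.INTER_CUBIC))
im=cv2.imread('pics/scene0.png')
cv2.imwrite('pics/grip2.png',cv2.resize(im[80:210,60:190],None,fx=4.5,fy=4.5,interpolation=cv2.INTER_CUBIC))
E
```

```text
(no output)
```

View pics/grip.png

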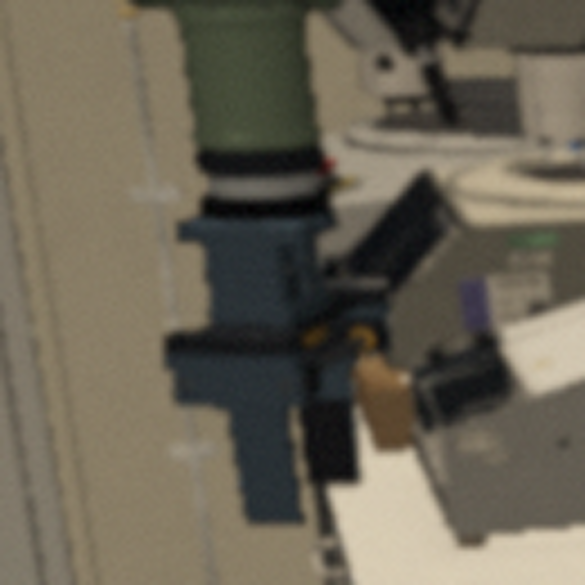

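View pics/grip2.png

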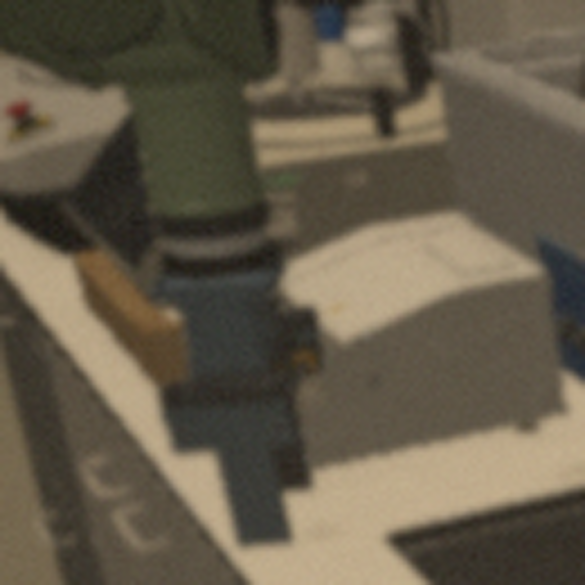

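```bash
cat >> h.py <<'E'
def go(p,phi=None,pr=True):
    s=observe();R=s['tool_rot'];d=R.T@(np.array(p)-s['eef_pos'])/.4
    f=np.degrees(np.arctan2(R[1,0],R[0,0]));t=0 if phi is None else -((phi-f+180)%360-180)/30
    print('t',round(s['time'],2),'pos',np.round(s['eef_pos'],4),'phi',round(f,2),'q',np.round(s['q'],1),'F',np.round(s['wrist_force'],1),'gap',round(float(s['finger_gap']),4))
    print('shares',np.round(d,4).tolist(),'turn',round(t,3),'dist mm',np.linalg.norm(d)*400)
A=np.radians(62.0);O=np.array([.6070,.1006,0])
RE=np.array([[np.cos(A),-np.sin(A),0],[np.sin(A),np.cos(A),0],[0,0,1]])
def e2w(p): return RE@np.array(p)+O
def w2e(p): return RE.T@(np.array(p)-O)
E
echo
```

Emit:
{"method": "carry_out", "body": {
  "translation": [
    [-0.69,-0.83,0],
    [-0.69,-0.83,0],
    [-0.69,-0.83,0],
    [-0.69,-0.83,0],
    [-0.69,-0.83,0],
    [-0.69,-0.83,0],
    [-0.69,-0.83,0],
    [-0.69,-0.83,0],
    [-0.69,-0.83,0],
    [-0.69,-0.83,0]
  ],
  "turn": [1,1,1,1,1,1,1,1,1,1],
  "claw": 1
}}

```text
time: 2.68
eef_pos: [0.3449, 0.1272, 0.4051]
tool_rot: [[-0.6, 0.8, 0.001], [0.8, 0.6, 0.0], [-0.0, 0.001, -1.0]]
wrist_force: [1.5, 0.3, -0.3]
finger_gap: 0.0914
```

```bash
python3 - <<'E'
from h import *
go([.465,-.295,.36],-7)
E
```

```text
t 2.68 pos [0.3449 0.1272 0.4051] phi 126.85 q [ 18.5  -0.8 113.2   0.   67.5 -18.4] F [ 1.5  0.3 -0.3] gap 0.0914
shares [-1.0247, -0.3929, 0.1127] turn 4.462 dist mm 441.2805306306996
```

Emit:
{"method": "carry_out", "body": {
  "translation": [
    [-0.9,-0.35,0.1],
    [-0.9,-0.35,0.1],
    [-0.9,-0.35,0.1],
    [-0.9,-0.35,0.1],
    [-0.9,-0.35,0.1],
    [-0.9,-0.35,0.1],
    [-0.9,-0.35,0.1],
    [-0.9,-0.35,0.1],
    [-0.9,-0.35,0.1],
    [-0.9,-0.35,0.1]
  ],
  "turn": [1,1,1,1,1,1,1,1,1,1]
}}

```text
time: 3.52
eef_pos: [0.4497, -0.2476, 0.3641]
tool_rot: [[-0.115, 0.993, 0.001], [0.993, 0.115, -0.002], [-0.003, 0.001, -1.0]]
wrist_force: [0.7, 0.1, 0.4]
finger_gap: 0.0909
```

Emit:
{"method": "carry_out", "body": {
  "translation": [
    [0,0,0],
    [0,0,0],
    [0,0,0],
    [0,0,0],
    [0,0,0]
  ],
  "turn": [1,1,1,1,1]
}}

```text
time: 3.93
eef_pos: [0.4487, -0.2428, 0.3647]
tool_rot: [[0.397, 0.918, -0.0], [0.918, -0.397, 0.0], [0.0, -0.0, -1.0]]
wrist_force: [1.0, 0.2, -0.6]
finger_gap: 0.0915
```

Emit:
{"method": "carry_out", "body": {
  "translation": [
    [0,0,0],
    [0,0,0],
    [0,0,0],
    [0,0,0],
    [0,0,0]
  ],
  "turn": [1,1,1,1,1]
}}

```text
time: 4.35
eef_pos: [0.4487, -0.2427, 0.3648]
tool_rot: [[0.801, 0.599, 0.0], [0.599, -0.801, 0.0], [0.0, 0.0, -1.0]]
wrist_force: [0.5, 0.6, 0.1]
finger_gap: 0.0912
```

Emit:
{"method": "carry_out", "body": {
  "translation": [
    [0,0,0],
    [0,0,0],
    [0,0,0],
    [0,0,0],
    [0,0,0]
  ],
  "turn": [1,1,1,1,1]
}}

```text
time: 4.77
eef_pos: [0.4487, -0.2428, 0.3648]
tool_rot: [[0.993, 0.119, 0.0], [0.119, -0.993, 0.0], [0.0, -0.0, -1.0]]
wrist_force: [-0.0, 0.2, -0.3]
finger_gap: 0.0913
```

```bash
python3 - <<'E'
from h import *
go([.465,-.295,.36],-7)
c=capture('wrist');save(c,'w1');np.savez('w1.npz',**c)
E
```

```text
t 4.77 pos [ 0.4487 -0.2428  0.3648] phi 6.85 q [-29.7  14.2 101.6   0.   64.2  53.4] F [-0.   0.2 -0.3] gap 0.0913
shares [0.025, 0.1345, 0.012] turn 0.462 dist mm 54.91313418950573
```

View pics/w1.png

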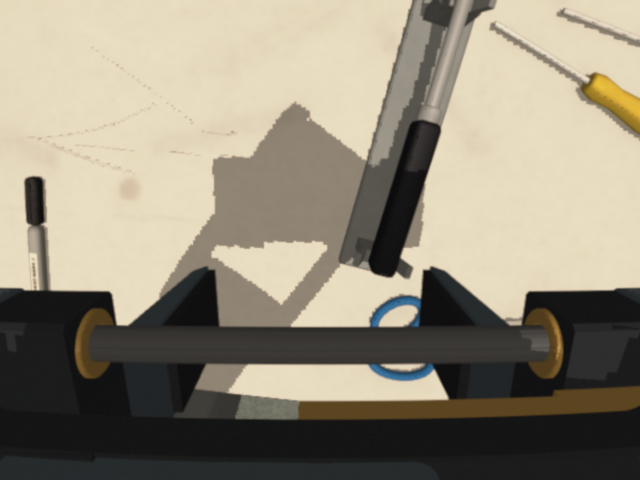

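```bash
python3 - <<'E'
from h import *
c=dict(np.load('w1.npz'));W=cloud(c);g=c['img'].max(-1)
v,u=np.mgrid[:480,:640]
reg=(u>330)&(u<480)&(v<285)
m=reg&(abs(W[...,2]-.073)<.004)&(g<70)
q=W[m];print(m.sum(),np.median(q[:,2]));r=cv2.minAreaRect((q[:,:2]*1000).astype(np.float32));print(r)
l=cv2.fitLine(q[:,:2].astype(np.float32),cv2.DIST_HUBER,0,.01,.01).ravel();print(l,np.degrees(np.arctan2(l[1],l[0])))
d=l[:2]*np.sign(l[0]);n=np.array([-d[1],d[0]]);s=q[:,:2]@d;t=q[:,:2]@n
lo,hi=np.percentile(s,[.5,99.5]);print('len',hi-lo,'wid',np.percentile(t,[1,99]))
mid=np.mean(np.percentile(t,[1,99]))
print('handle tail',lo*d+mid*n,'nose',hi*d+mid*n,'origin from tail',(lo+.065)*d+mid*n,'from nose',(hi-.045)*d+mid*n)
# base plate
m=reg&(abs(W[...,2]-.010)<.003)
q=W[m];r=cv2.minAreaRect((q[:,:2]*1000).astype(np.float32));print('base',r,m.sum())
m=reg&(abs(W[...,2]-.065)<.003)&(g>70)
q=W[m];l=cv2.fitLine(q[:,:2].astype(np.float32),cv2.DIST_HUBER,0,.01,.01).ravel();print('shaft',l,np.degrees(np.arctan2(l[1],l[0])),m.sum())
E
```

```text
3920 0.07238547870177675
((485.94580078125, -296.7781066894531), (17.730180740356445, 107.77548217773438), 82.02442169189453)
[ 0.99024737 -0.13932042  0.48800406 -0.29640815] -8.008524
len 0.1059184886272238 wid [-0.23404377 -0.21768674]
handle tail [ 0.43365152 -0.28910127] nose [ 0.53853702 -0.30385788] origin from tail [ 0.4980176 -0.2981571] from nose [ 0.49397589 -0.29758846]
base ((522.82470703125, -302.0904541015625), (50.54079055786133, 217.88121032714844), 81.61100006103516) 9135
shaft [ 0.98803264 -0.1542449   0.583091   -0.31022906] -8.873005 1939
```

```bash
python3 - <<'E'
from h import *
go([.476,-.2952,.30],-8.1)
E
```

```text
t 4.82 pos [ 0.4487 -0.2428  0.3648] phi 6.98 q [-29.7  14.2 101.6   0.   64.2  53.3] F [-0.4  0.7  0.4] gap 0.0912
shares [0.0519, 0.1383, 0.162] turn 0.503 dist mm 87.68854886842234
```

Emit:
{"method": "carry_out", "body": {
  "translation": [
    [0.052,0.138,0.162],
    [0.052,0.138,0.162],
    [0.052,0.138,0.162],
    [0.052,0.138,0.162]
  ],
  "turn": [0.503,0.503,0.503,0.503]
}}

```text
time: 5.15
eef_pos: [0.4759, -0.296, 0.2975]
tool_rot: [[0.99, -0.141, -0.004], [-0.141, -0.99, 0.003], [-0.005, -0.002, -1.0]]
wrist_force: [-0.9, 1.1, 1.0]
finger_gap: 0.0915
```

```bash
python3 - <<'E'
from h import *
go([.476,-.2952,.232],-8.1)
c=capture('wrist');save(c,'w2');np.savez('w2.npz',**c)
E
```

```text
t 5.15 pos [ 0.4759 -0.296   0.2975] phi -8.09 q [-33.1  22.2 100.4   0.   57.7  65. ] F [-0.9  1.1  1. ] gap 0.0915
shares [0.0008, -0.0016, 0.1639] turn 0.0 dist mm 65.54939771136131
```

View pics/w2.png

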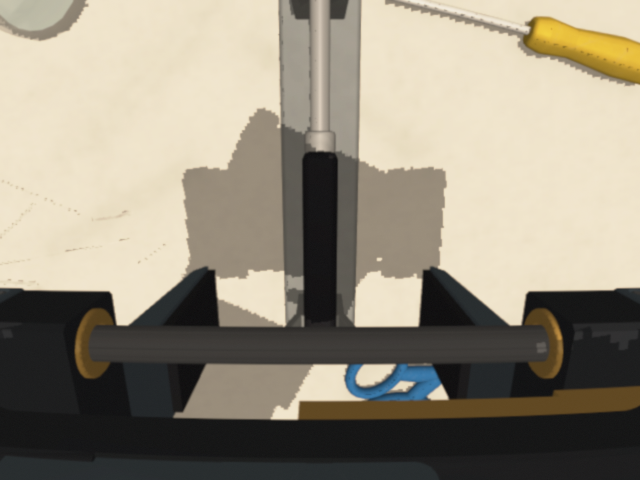

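Emit:
{"method": "carry_out", "body": {
  "translation": [
    [0,0,0.08],
    [0,0,0.16],
    [0,0,0.168],
    [0,0,0.168]
  ],
  "turn": [0,0,0,0]
}}

```text
time: 5.53
eef_pos: [0.4754, -0.2945, 0.2328]
tool_rot: [[0.99, -0.141, -0.002], [-0.141, -0.99, 0.002], [-0.002, -0.001, -1.0]]
wrist_force: [-0.4, -0.7, 0.4]
finger_gap: 0.0913
```

Emit:
{"method": "carry_out", "body": {
  "translation": [
    [0,0,0],
    [0,0,0],
    [0,0,0],
    [0,0,0],
    [0,0,0],
    [0,0,0],
    [0,0,0],
    [0,0,0]
  ],
  "turn": [0,0,0,0,0,0,0,0],
  "claw": -1
}}

```text
time: 6.2
eef_pos: [0.4759, -0.2953, 0.2328]
tool_rot: [[0.99, -0.144, 0.0], [-0.144, -0.99, 0.0], [0.0, -0.0, -1.0]]
wrist_force: [-0.7, -0.2, -0.8]
finger_gap: 0.0409
```

```bash
python3 - <<'E'
from h import *
go([.476,-.2952,.45],-8.1)
c=capture('wrist');save(c,'w3');np.savez('w3.npz',**c)
E
```

```text
t 6.2 pos [ 0.4759 -0.2953  0.2328] phi -8.28 q [-33.   26.3 104.8   0.   48.9  65.3] F [-0.7 -0.2 -0.8] gap 0.0409
shares [0.0002, -0.0004, -0.5431] turn -0.006 dist mm 217.23994242210213
```

View pics/w3.png

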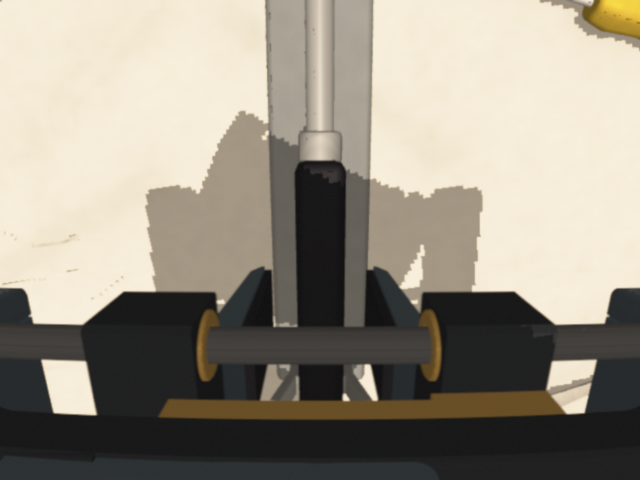

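Fingers are still closing (gap 41 mm), with the handle centred at column 320; let them finish.

Emit:
{"method": "carry_out", "body": {
  "translation": [
    [0,0,0],
    [0,0,0],
    [0,0,0],
    [0,0,0],
    [0,0,0],
    [0,0,0]
  ],
  "turn": [0,0,0,0,0,0],
  "claw": -1
}}

```text
time: 6.75
eef_pos: [0.4759, -0.2954, 0.2327]
tool_rot: [[0.99, -0.144, -0.0], [-0.144, -0.99, 0.0], [-0.0, -0.0, -1.0]]
wrist_force: [-0.8, -0.9, -0.0]
finger_gap: 0.0178
```

Emit:
{"method": "carry_out", "body": {
  "translation": [
    [0,0,-0.05],
    [0,0,-0.12],
    [0,0,-0.2],
    [0,0,-0.3],
    [0,0,-0.4],
    [0,0,-0.5],
    [0,0,-0.55],
    [0,0,-0.55]
  ],
  "turn": [0,0,0,0,0,0,0,0]
}}

```text
time: 7.42
eef_pos: [0.4762, -0.2955, 0.4582]
tool_rot: [[0.99, -0.144, 0.009], [-0.144, -0.99, -0.006], [0.01, 0.004, -1.0]]
wrist_force: [0.4, -0.7, -3.1]
finger_gap: 0.0175
```

```bash
python3 - <<'E'
from h import *
c=capture('wrist');save(c,'w4');np.savez('w4.npz',**c)
c=capture('side');save(c,'s4')
E
```

```text
(no output)
```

View pics/w4.png

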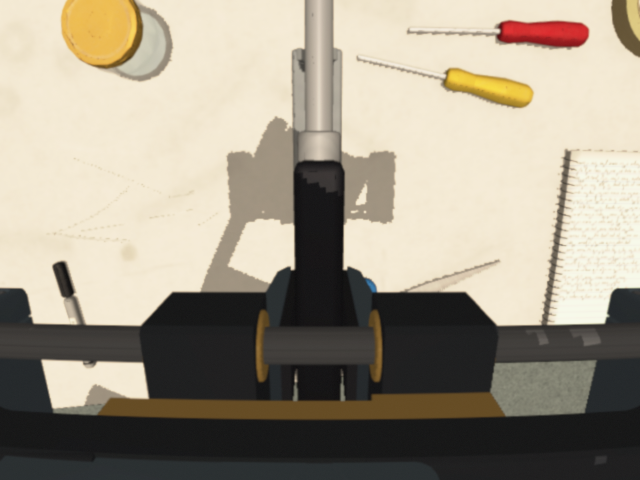

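View pics/s4.png

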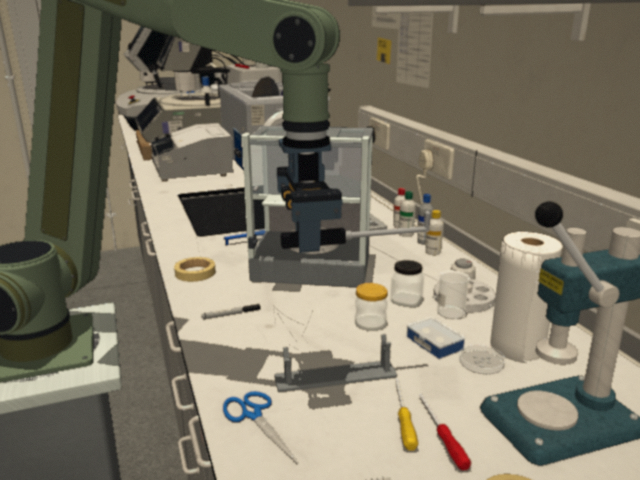

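```bash
python3 - <<'E'
from h import *
p=e2w([-.235,.055,.172+.265]);print(p);go(p,62)
E
```

```text
[ 0.44811207 -0.08107175  0.437     ]
t 7.52 pos [ 0.4756 -0.2951  0.4522] phi -8.28 q [-33.   15.5  86.9   0.   77.7  65.3] F [ 0.1 -0.3 -2.7] gap 0.0179
shares [-0.145, -0.5196, 0.0383] turn -2.343 dist mm 216.33517923525352
```

Emit:
{"method": "carry_out", "body": {
  "translation": [
    [-0.145,-0.52,0],
    [-0.145,-0.52,0],
    [-0.145,-0.52,0],
    [-0.145,-0.52,0],
    [-0.145,-0.52,0],
    [-0.145,-0.52,0]
  ],
  "turn": [-1,-1,-1,-1,-1,-1]
}}

```text
time: 8.02
eef_pos: [0.4465, -0.0767, 0.4499]
tool_rot: [[0.927, 0.375, -0.007], [0.375, -0.927, 0.005], [-0.005, -0.007, -1.0]]
wrist_force: [-0.4, -0.3, -2.9]
finger_gap: 0.018
```

Emit:
{"method": "carry_out", "body": {
  "translation": [
    [0,0,0],
    [0,0,0],
    [0,0,0],
    [0,0,0],
    [0,0,0]
  ],
  "turn": [-1,-1,-1,-1,-1]
}}

```text
time: 8.43
eef_pos: [0.4482, -0.0812, 0.4502]
tool_rot: [[0.617, 0.787, -0.005], [0.787, -0.617, 0.001], [-0.003, -0.005, -1.0]]
wrist_force: [-0.0, 0.1, -2.5]
finger_gap: 0.0177
```

```bash
python3 - <<'E'
from h import *
p=e2w([-.235,.055,.172+.265]);print(p);go(p,62)
E
```

```text
[ 0.44811207 -0.08107175  0.437     ]
t 8.43 pos [ 0.4482 -0.0812  0.4502] phi 51.88 q [-11.7   5.9  99.4  -0.   75.1  26.4] F [-0.   0.1 -2.5] gap 0.0177
shares [0.0003, -0.0002, 0.033] turn -0.337 dist mm 13.188339714132491
```

Emit:
{"method": "carry_out", "body": {
  "translation": [
    [0,0,0.035],
    [0,0,0.035],
    [0,0,0.035],
    [0,0,0.035]
  ],
  "turn": [-0.337,-0.337,-0.337,-0.337]
}}

```text
time: 8.77
eef_pos: [0.4484, -0.0813, 0.4375]
tool_rot: [[0.475, 0.88, -0.002], [0.88, -0.475, 0.0], [-0.001, -0.002, -1.0]]
wrist_force: [0.3, 0.6, -2.4]
finger_gap: 0.0181
```

```bash
python3 - <<'E'
from h import *
p=e2w([-.235,.055,.172+.265]);go(p,62)
c=capture('wrist');save(c,'w5');np.savez('w5.npz',**c)
c=capture('side');save(c,'s5');np.savez('s5.npz',**c)
E
```

```text
t 8.77 pos [ 0.4484 -0.0813  0.4375] phi 61.64 q [-11.7   6.3 100.8  -0.   73.1  16.6] F [ 0.3  0.6 -2.4] gap 0.0181
shares [0.0002, -0.001, 0.0014] turn -0.012 dist mm 0.6832238091427211
```

View pics/w5.png

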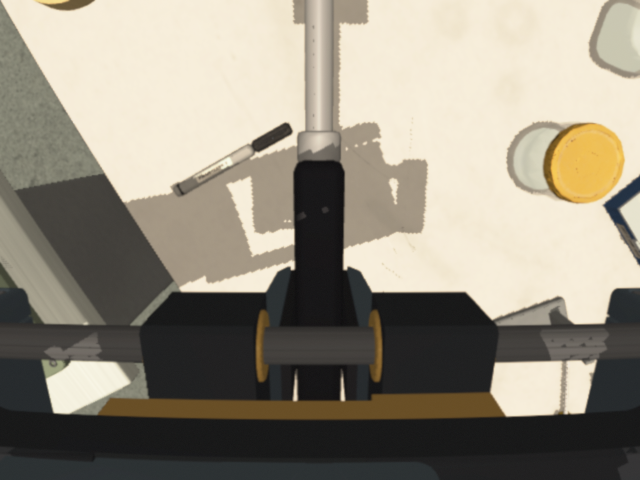

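View pics/s5.png

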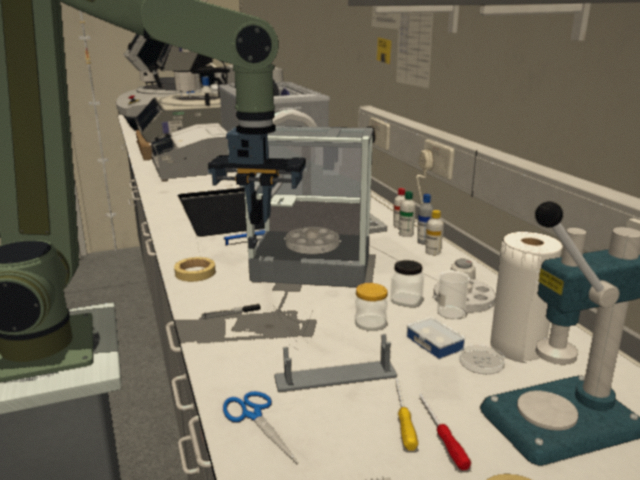

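Emit:
{"method": "carry_out", "body": {
  "translation": [
    [0,0,0.04],
    [0,0,0.07],
    [0,0,0.085],
    [0,0,0.1],
    [0,0,0.115],
    [0,0,0.125]
  ],
  "turn": [0,0,0,0,0,0]
}}

```text
time: 9.37
eef_pos: [0.4486, -0.0811, 0.3887]
tool_rot: [[0.473, 0.881, 0.001], [0.881, -0.473, 0.0], [0.001, 0.001, -1.0]]
wrist_force: [-0.7, 0.5, 1.3]
finger_gap: 0.0179
```

```bash
python3 - <<'E'
from h import *
go(e2w([-.230,.055,.321]),62)
c=capture('wrist');save(c,'w6');np.savez('w6.npz',**c)
c=capture('side');save(c,'s6');np.savez('s6.npz',**c)
cv2.imwrite('pics/s6c.png',cv2.resize(cv2.imread('pics/s6.png')[120:290,180:400],None,fx=3.5,fy=3.5,interpolation=cv2.INTER_CUBIC))
E
```

```text
t 9.37 pos [ 0.4486 -0.0811  0.3887] phi 61.8 q [-11.7   8.2 105.7   0.   66.   16.5] F [-0.7  0.5  1.3] gap 0.0179
shares [0.0119, -0.0013, 0.1694] turn -0.007 dist mm 67.91933548951243
```

View pics/w6.png

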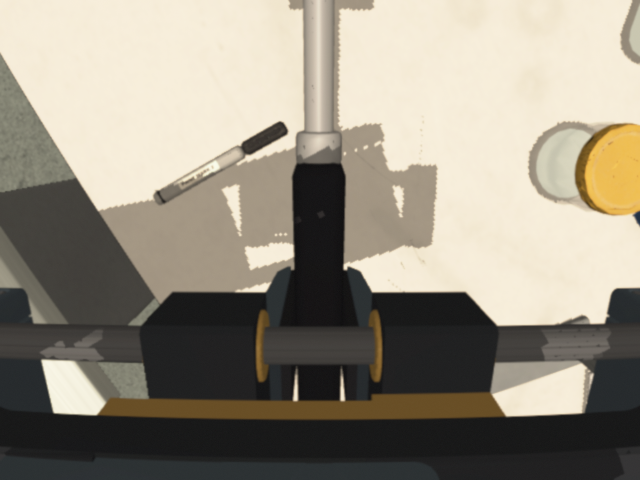

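View pics/s6c.png

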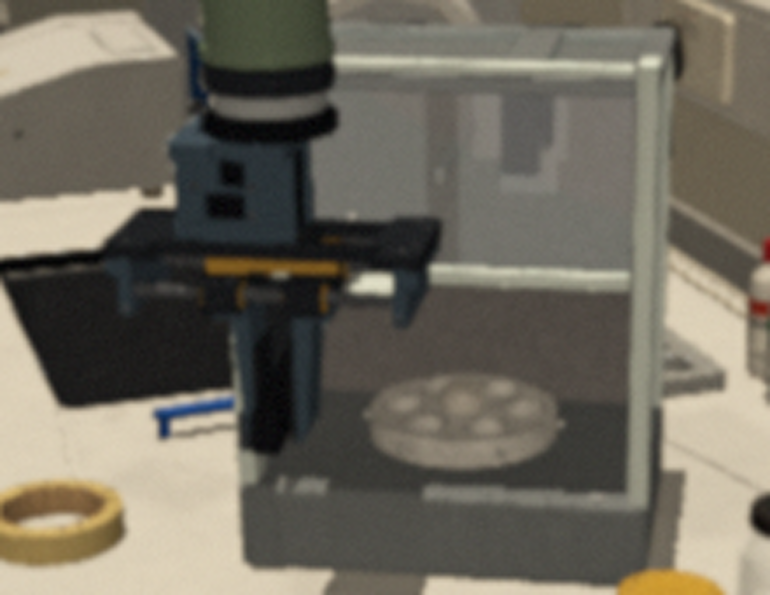

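```bash
cat >> h.py <<'E'
def pitch(c,s=None):
    """rod pitch from handle top + shaft in wrist cam; tool frame coords relative to grasp point, x fwd, z up"""
    s=s or observe();W=cloud(c);T=(W-s['eef_pos'])@s['tool_rot'];x=T[...,0];y=T[...,1];z=.172-T[...,2]
    m=(abs(y)<.004)&(x>.075)&(x<.25)&(z>-.03)&(z<.16)&(c['depth']>0)
    p=np.polyfit(x[m],z[m],1)
    r=abs(z[m]-np.polyval(p,x[m]))<.006
    p=np.polyfit(x[m][r],z[m][r],1)
    print('shaft pts',r.sum(),'pitch',round(np.degrees(np.arctan(p[0])),2),'axis z at x=0: ',round(p[1]-.005/np.cos(np.arctan(p[0])),4),'xrange',x[m][r].min().round(3),x[m][r].max().round(3),'resid',np.std(z[m][r]-np.polyval(p,x[m][r])).round(4),'mid y', )
E
python3 - <<'E'
from h import *
for n in('w4','w5','w6'):
    c=dict(np.load(n+'.npz'));s=dict(observe())
    # tool pose from camera extrinsics of current: use capture-time pose
    if n=='w6': pitch(c,s)
    else:
        p={'w4':([.4756,-.2951,.4522],-8.28),'w5':([.4484,-.0813,.4375],61.64)}[n];f=np.radians(p[1])
        s['eef_pos']=np.array(p[0]);s['tool_rot']=np.array([[np.cos(f),np.sin(f),0],[np.sin(f),-np.cos(f),0],[0,0,-1]]);pitch(c,s)
E
```

```text
shaft pts 3180 pitch -0.55 axis z at x=0:  0.0063 xrange 0.075 0.12 resid 0.0011 mid y
shaft pts 3058 pitch -0.05 axis z at x=0:  -0.0016 xrange 0.075 0.118 resid 0.0009 mid y
shaft pts 3226 pitch 5.54 axis z at x=0:  -0.0011 xrange 0.075 0.115 resid 0.0009 mid y
```

Emit:
{"method": "carry_out", "body": {
  "translation": [
    [0.002,0,0.02],
    [0.004,0,0.045],
    [0.006,0,0.07],
    [0.008,0,0.095],
    [0.01,0,0.12],
    [0.012,0,0.145],
    [0.012,0,0.17],
    [0.012,0,0.175],
    [0.012,0,0.175]
  ],
  "turn": [0,0,0,0,0,0,0,0,0]
}}

```text
time: 10.22
eef_pos: [0.4507, -0.0769, 0.3182]
tool_rot: [[0.472, 0.882, -0.001], [0.882, -0.472, -0.0], [-0.001, -0.001, -1.0]]
wrist_force: [-0.4, 0.1, -1.3]
finger_gap: 0.018
```

```bash
python3 - <<'E'
from h import *
go(e2w([-.230,.055,.321]),62)
c=capture('wrist');save(c,'w7');np.savez('w7.npz',**c);pitch(c)
c=capture('scene');save(c,'s7');np.savez('s7.npz',**c)
cv2.imwrite('pics/s7c.png',cv2.resize(cv2.imread('pics/s7.png')[120:290,180:400],None,fx=3.5,fy=3.5,interpolation=cv2.INTER_CUBIC))
E
```

```text
t 10.22 pos [ 0.4507 -0.0769  0.3182] phi 61.83 q [-11.1  12.4 111.9  -0.   55.8  17.1] F [-0.4  0.1 -1.3] gap 0.018
shares [0.0004, -0.0008, -0.0071] turn -0.006 dist mm 2.864329655689266
shaft pts 4236 pitch 26.03 axis z at x=0:  -0.0025 xrange 0.075 0.103 resid 0.001 mid y
```

View pics/w7.png

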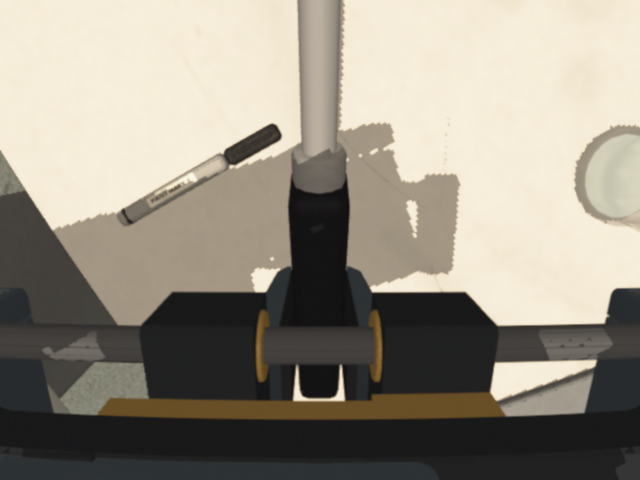

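View pics/s7c.png

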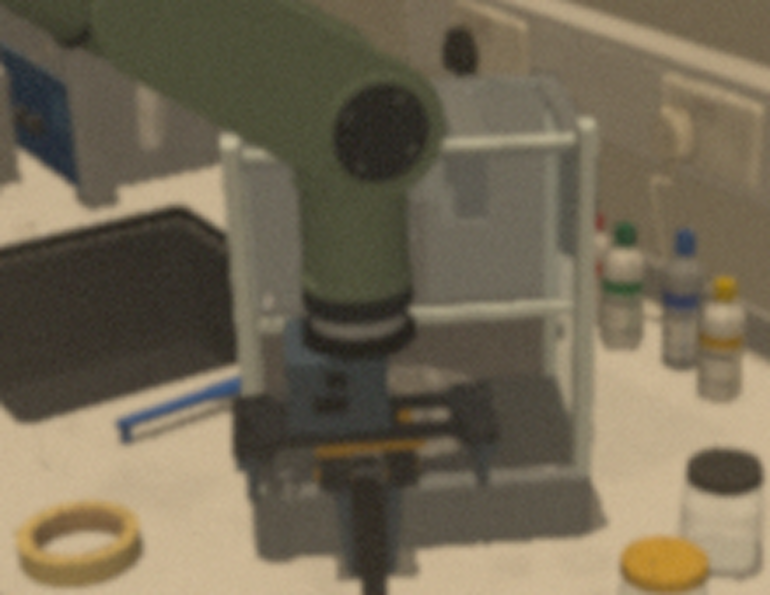

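Emit:
{"method": "carry_out", "body": {
  "translation": [
    [0.008,0,0.01],
    [0.015,0,0.02],
    [0.015,0,0.034],
    [0.015,0,0.034],
    [0.015,0,0.034]
  ],
  "turn": [0,0,0,0,0]
}}

```text
time: 10.73
eef_pos: [0.4536, -0.0716, 0.3048]
tool_rot: [[0.472, 0.882, -0.001], [0.882, -0.472, 0.0], [-0.0, -0.001, -1.0]]
wrist_force: [0.2, -0.9, -1.9]
finger_gap: 0.018
```

```bash
python3 - <<'E'
from h import *
c=capture('wrist');save(c,'w8');np.savez('w8.npz',**c);pitch(c)
p=e2w([-.270,-.080,.172+.09]);go(p,69)
E
```

```text
shaft pts 4575 pitch 30.49 axis z at x=0:  -0.0022 xrange 0.075 0.1 resid 0.001 mid y
t 10.78 pos [ 0.4535 -0.0716  0.3049] phi 61.84 q [-10.4  13.4 112.7  -0.   53.9  17.8] F [ 0.3  0.5 -1.1] gap 0.018
shares [-0.1138, 0.3371, 0.1069] turn -0.239 dist mm 148.61412756676606
```

Emit:
{"method": "carry_out", "body": {
  "translation": [
    [0,0,-0.06],
    [-0.05,0,-0.09],
    [-0.114,0.05,-0.09],
    [-0.114,0.15,-0.07],
    [-0.114,0.25,-0.03],
    [-0.114,0.337,0.04],
    [-0.114,0.337,0.1],
    [-0.114,0.337,0.107],
    [-0.114,0.337,0.107]
  ],
  "turn": [0,0,0,-0.1,-0.2,-0.239,-0.239,-0.239,-0.239]
}}

```text
time: 11.53
eef_pos: [0.5501, -0.1753, 0.26]
tool_rot: [[0.358, 0.934, -0.006], [0.934, -0.358, 0.002], [-0.0, -0.007, -1.0]]
wrist_force: [-0.5, 0.5, -1.2]
finger_gap: 0.0176
```

```bash
python3 - <<'E'
from h import *
c=capture('wrist');save(c,'w9');np.savez('w9.npz',**c);pitch(c)
p=e2w([-.270,-.080,.172+.09]);go(p,69);print(w2e(observe()['eef_pos']))
cs=[]
for n in("side","scene"):
    c=capture(n);save(c,n+'9');np.savez(n+'9.npz',**c);cs.append(c)
    m=mark_of(c,'hook');print(n,[(np.round(k['position'],1),k['score']) for k in m[:2]])
    s=observe()
    t=s['tool_rot'];h=s['eef_pos']+t@[.181,0,.172-.104];print('pred',proj(c,h),'tip',proj(c,s['eef_pos']+t@[.181-.0165,0,.172-.104-.0286]))
a=cv2.imread('pics/side9.png')[110:310,180:400];cv2.imwrite('pics/side9c.png',cv2.resize(a,None,fx=3,fy=3,interpolation=cv2.INTER_CUBIC))
E
```

```text
shaft pts 4539 pitch 30.61 axis z at x=0:  -0.0042 xrange 0.075 0.101 resid 0.0011 mid y
t 11.58 pos [ 0.5503 -0.1752  0.2618] phi 69.01 q [-18.8  25.7 100.6   0.   53.9   2.2] F [-0.   0.1 -1.7] gap 0.0177
shares [0.0001, 0.0014, -0.0005] turn 0.0 dist mm 0.5901404138407268
[-0.27010814 -0.07945163  0.26181063]
side []
pred [324.90573691 221.70036392] tip [324.83211523 211.97731182]
scene [(array([323.1, 229.3]), 0.54)]
pred [322.56867169 227.92719121] tip [324.01863692 220.9755223 ]
```

View pics/side9c.png

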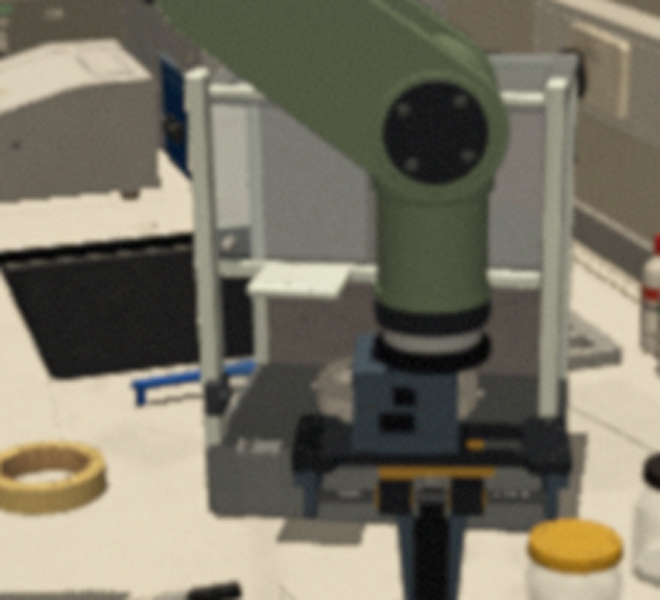

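View pics/scene9.png

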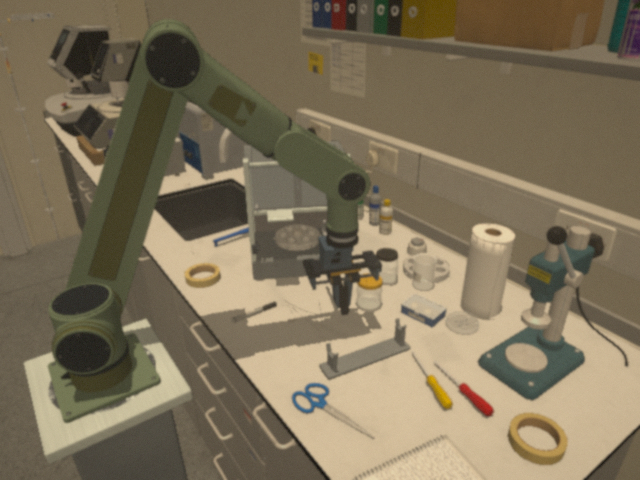

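Emit:
{"method": "carry_out", "body": {
  "translation": [
    [0,0,0.0375],
    [0.06,0.007,0.0375],
    [0.15,0.018,0.0375],
    [0.24,0.029,0.0375],
    [0.32,0.039,0.0375],
    [0.347,0.0427,0.0375],
    [0.347,0.0427,0.0375]
  ],
  "turn": [0,0,0,0,0,0,0]
}}

```text
time: 12.37
eef_pos: [0.6127, -0.0522, 0.2426]
tool_rot: [[0.351, 0.936, -0.018], [0.936, -0.351, -0.006], [-0.012, -0.014, -1.0]]
wrist_force: [-7.9, -10.0, -18.0]
finger_gap: 0.018
```

```bash
python3 - <<'E'
from h import *
p=e2w([-.068,-.080,.172+.115]);go(p,69);print(w2e(observe()['eef_pos']))
c=capture('scene');save(c,'sc10');a=cv2.imread('pics/sc10.png')[110:310,220:440];cv2.imwrite('pics/sc10c.png',cv2.resize(a,None,fx=3,fy=3,interpolation=cv2.INTER_CUBIC))
E
```

```text
t 12.37 pos [ 0.6127 -0.0522  0.2426] phi 69.43 q [-5.8 29.9 96.2 -0.6 54.9 15.1] F [ -7.9 -10.  -18. ] gap 0.018
shares [0.1569, 0.0272, -0.1134] turn 0.014 dist mm 78.20224397656479
[-0.13228685 -0.07677389  0.24258847]
```

View pics/sc10c.png

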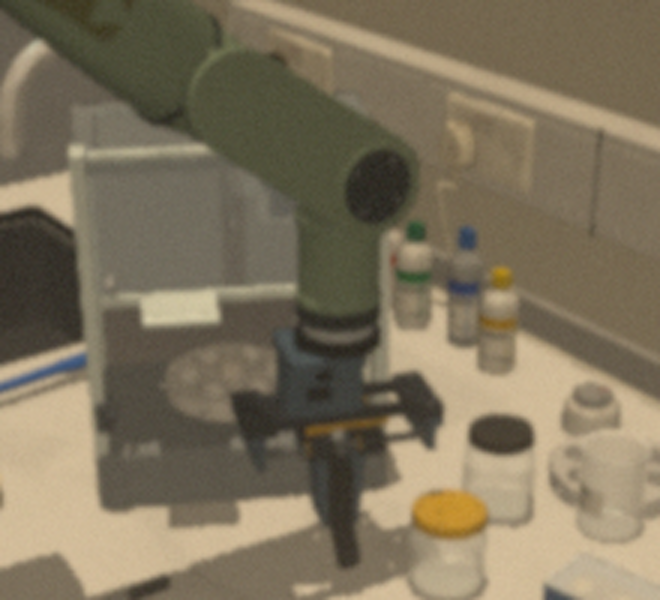

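```bash
python3 - <<'E'
from h import *
c=capture('wrist');save(c,'w10');np.savez('w10.npz',**c);pitch(c)
s=observe();print(np.round(s['wrist_force'],1),np.round(s['ft_torque'],2),s['joint_torque'].round(1) if hasattr(s['joint_torque'],'round') else s['joint_torque'])
c=capture('side');save(c,'si10');a=cv2.imread('pics/si10.png')[110:330,230:450];cv2.imwrite('pics/si10c.png',cv2.resize(a,None,fx=3.2,fy=2.7,interpolation=cv2.INTER_CUBIC))
E
```

```text
shaft pts 5967 pitch 40.02 axis z at x=0:  0.001 xrange 0.075 0.094 resid 0.0012 mid y
[ -7.6  -9.4 -17.8] [-2.31  1.01  0.62] [  6.2 -58.1 -28.5   3.4  -1.7   0.6]
```

View pics/w10.png

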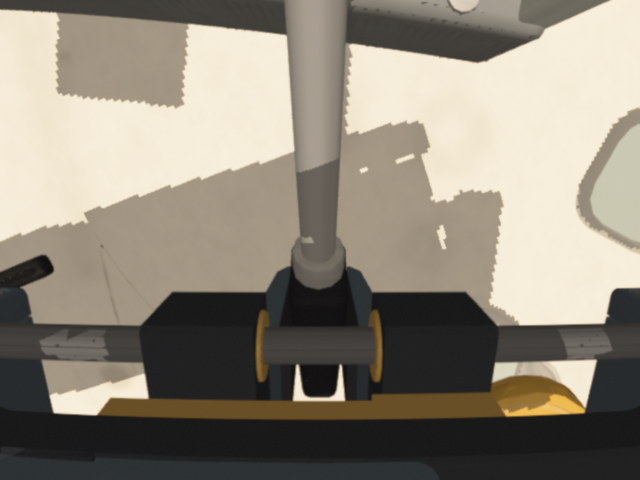

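View pics/si10c.png

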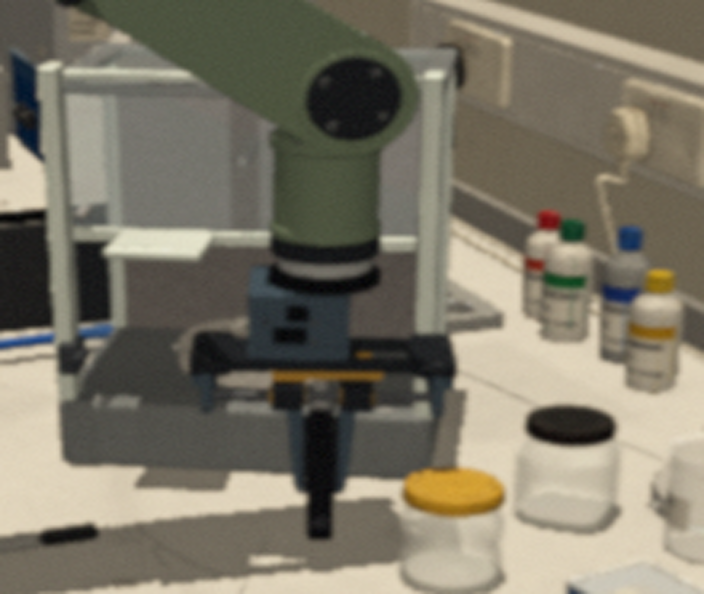

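```bash
python3 - <<'E'
from h import *
from h import cloud
def T(c):
    # tool frame from camera pose: fixed cam->tool transform from w2e relation using current
    return None
s=observe();c10=dict(np.load('w10.npz'))
# camera in tool
Rc=c10['R'];t=c10['t'];cam=-Rc.T@t
Rtc=s['tool_rot'].T@Rc.T; ptc=s['tool_rot'].T@(cam-s['eef_pos']);print('cam in tool',ptc.round(4))
for n in('w5','w7','w9','w10'):
    c=dict(np.load(n+'.npz'));W=cloud(c);P=W@c['R'].T+c['t'];Q=P@Rtc.T+ptc
    x=Q[...,0];y=Q[...,1];z=.172-Q[...,2]
    col=320;rows=np.arange(0,300,10)
    print(n);
    for r in rows: print((r,c['img'][r,col].tolist(),round(float(x[r,col]),3),round(float(z[r,col]),3)),end=' ')
    print()
E
```

```text
cam in tool [ 0.0734 -0.0002  0.0208]
w5
(np.int64(0), [215, 202, 185], 0.118, 0.003) (np.int64(10), [215, 203, 186], 0.115, 0.005) (np.int64(20), [216, 203, 187], 0.112, 0.002) (np.int64(30), [218, 205, 189], 0.109, 0.003) (np.int64(40), [219, 206, 190], 0.106, 0.003) (np.int64(50), [219, 206, 190], 0.102, 0.003) (np.int64(60), [219, 207, 190], 0.099, 0.003) (np.int64(70), [220, 208, 191], 0.096, 0.003) (np.int64(80), [220, 209, 191], 0.093, 0.003) (np.int64(90), [220, 209, 192], 0.089, 0.005) (np.int64(100), [221, 210, 193], 0.086, 0.003) (np.int64(110), [222, 211, 193], 0.083, 0.003) (np.int64(120), [222, 210, 193], 0.079, 0.003) (np.int64(130), [190, 179, 164], 0.076, 0.003) (np.int64(140), [224, 214, 195], 0.072, 0.007) (np.int64(150), [142, 134, 123], 0.069, 0.006) (np.int64(160), [73, 68, 63], 0.066, 0.007) (np.int64(170), [26, 24, 25], 0.062, 0.01) (np.int64(180), [23, 22, 24], 0.059, 0.012) (np.int64(190), [23, 22, 24], 0.056, 0.011) (np.int64(200), [24, 23, 24], 0.052, 0.011) (np.int64(210), [24, 23, 24], 0.049, 0.012) (np.int64(220), [25, 24, 25], 0.046, 0.013) (np.int64(2
[... 3690 characters left out ...]
55, 142], 0.073, 0.07) (np.int64(150), [166, 155, 143], 0.071, 0.067) (np.int64(160), [167, 156, 143], 0.069, 0.065) (np.int64(170), [104, 98, 90], 0.066, 0.063) (np.int64(180), [104, 97, 89], 0.064, 0.062) (np.int64(190), [104, 98, 90], 0.062, 0.06) (np.int64(200), [104, 97, 90], 0.059, 0.058) (np.int64(210), [105, 98, 90], 0.056, 0.054) (np.int64(220), [104, 98, 90], 0.054, 0.053) (np.int64(230), [104, 98, 90], 0.051, 0.051) (np.int64(240), [104, 98, 90], 0.047, 0.047) (np.int64(250), [104, 98, 90], 0.044, 0.044) (np.int64(260), [105, 99, 91], 0.04, 0.041) (np.int64(270), [118, 111, 102], 0.037, 0.041) (np.int64(280), [101, 95, 86], 0.033, 0.038) (np.int64(290), [27, 25, 25], 0.029, 0.037)
```

Emit:
{"method": "carry_out", "body": {
  "translation": [
    [0,0,0.03],
    [-0.02,-0.002,0.035],
    [-0.06,-0.007,0.035],
    [-0.14,-0.017,0.035],
    [-0.23,-0.028,0.035],
    [-0.3,-0.037,0.02],
    [-0.3,-0.037,0.02]
  ],
  "turn": [0,0,0,0,0,0,0]
}}

```text
time: 13.1
eef_pos: [0.5573, -0.1632, 0.2418]
tool_rot: [[0.362, 0.932, 0.002], [0.932, -0.362, -0.003], [-0.002, 0.003, -1.0]]
wrist_force: [0.6, -0.9, -1.0]
finger_gap: 0.0178
```

```bash
python3 - <<'E'
from h import *
c=capture('wrist');save(c,'w11');np.savez('w11.npz',**c);pitch(c)
go(e2w([-.25,-.08,.172+.0436]),69);print(w2e(observe()['eef_pos']))
E
```

```text
shaft pts 5378 pitch 39.74 axis z at x=0:  0.004 xrange 0.075 0.092 resid 0.0012 mid y
t 13.15 pos [ 0.5584 -0.1617  0.2416] phi 68.76 q [-17.3  27.2 101.4  -0.   51.2   4. ] F [-0.1 -0.1 -1.2] gap 0.0182
shares [0.0109, 0.0005, 0.0649] turn -0.008 dist mm 26.33481433235241
[-0.2543791  -0.08022711  0.24156718]
```

View pics/w11.png

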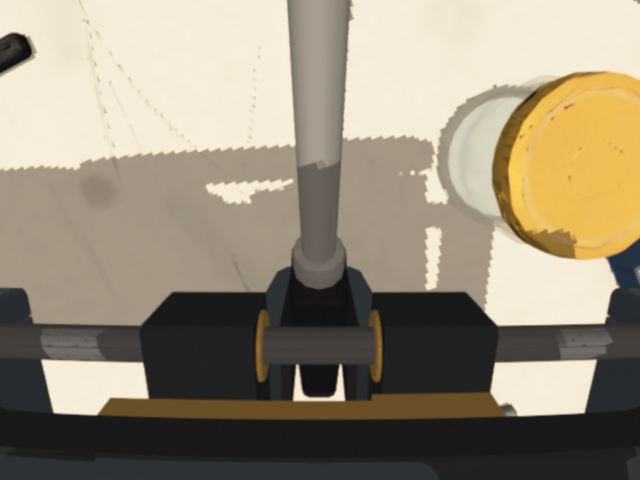

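```bash
cat >> h.py <<'E'
C=np.array([.496,-.298,0]);AC=np.radians(-8.1)
RC=np.array([[np.cos(AC),-np.sin(AC),0],[np.sin(AC),np.cos(AC),0],[0,0,1]])
def c2w(p): return RC@np.array(p)+C
def w2c(p): return RC.T@(np.array(p)-C)
E
python3 - <<'E'
from h import *
go(c2w([-.015,0,.172+.15]),-8.1)
E
```

```text
t 13.15 pos [ 0.5584 -0.1617  0.2416] phi 68.76 q [-17.3  27.2 101.4  -0.   51.2   4. ] F [-0.1 -0.1 -1.2] gap 0.0182
shares [-0.3828, -0.0578, -0.2012] turn 2.562 dist mm 174.50978064690617
```

Emit:
{"method": "carry_out", "body": {
  "translation": [
    [0,0,-0.1],
    [-0.1,0,-0.2],
    [-0.19,-0.02,-0.22],
    [-0.28,-0.04,-0.22],
    [-0.383,-0.058,-0.22],
    [-0.383,-0.058,-0.22],
    [-0.383,-0.058,-0.22]
  ],
  "turn": [0,0,0.3,0.6,0.9,1,1]
}}

```text
time: 13.73
eef_pos: [0.4819, -0.2952, 0.3287]
tool_rot: [[0.781, 0.624, 0.002], [0.624, -0.781, -0.001], [0.001, 0.002, -1.0]]
wrist_force: [-0.2, -0.5, -0.8]
finger_gap: 0.0177
```

Emit:
{"method": "carry_out", "body": {
  "translation": [
    [0,0,0],
    [0,0,0],
    [0,0,0],
    [0,0,0],
    [0,0,0]
  ],
  "turn": [1,1,1,1,1]
}}

```text
time: 14.15
eef_pos: [0.4839, -0.2922, 0.3279]
tool_rot: [[0.988, 0.157, 0.001], [0.157, -0.988, 0.0], [0.001, -0.0, -1.0]]
wrist_force: [-0.7, -0.2, -1.1]
finger_gap: 0.018
```

```bash
python3 - <<'E'
from h import *
go(c2w([-.015,0,.172+.13]),-8.1)
E
```

```text
t 14.15 pos [ 0.4839 -0.2922  0.3279] phi 9.05 q [-32.3  20.8  97.6   0.1  61.5  48.6] F [-0.7 -0.2 -1.1] gap 0.018
shares [-0.0083, 0.0081, 0.0647] turn 0.572 dist mm 26.284756535082458
```

Emit:
{"method": "carry_out", "body": {
  "translation": [
    [-0.008,0.008,0.03],
    [-0.008,0.008,0.065],
    [-0.008,0.008,0.065],
    [-0.008,0.008,0.065]
  ],
  "turn": [0.572,0.572,0.572,0.572]
}}

```text
time: 14.48
eef_pos: [0.4808, -0.2961, 0.3008]
tool_rot: [[0.99, -0.138, -0.001], [-0.138, -0.99, 0.001], [-0.001, -0.001, -1.0]]
wrist_force: [0.6, 0.1, -1.0]
finger_gap: 0.0177
```

```bash
python3 - <<'E'
from h import *
c=capture('wrist');pitch(c)
go(c2w([-.015,0,.172+.097]),-8.1); print(w2c(observe()['eef_pos']))
c=capture('side');save(c,'si12');a=cv2.imread('pics/si12.png')[180:410,220:480];cv2.imwrite('pics/si12c.png',cv2.resize(a,None,fx=3,fy=2.6,interpolation=cv2.INTER_CUBIC))
E
```

```text
shaft pts 5732 pitch 40.0 axis z at x=0:  0.0015 xrange 0.075 0.093 resid 0.0012 mid y
t 14.53 pos [ 0.481  -0.2963  0.3014] phi -7.86 q [-32.8  22.3  99.6   0.   58.1  65. ] F [ 0.4 -0.1 -2.2] gap 0.0179
shares [0.0002, -0.0011, 0.0811] turn 0.008 dist mm 32.42375491661309
[-0.01506978 -0.00045911  0.30142043]
```

View pics/si12c.png

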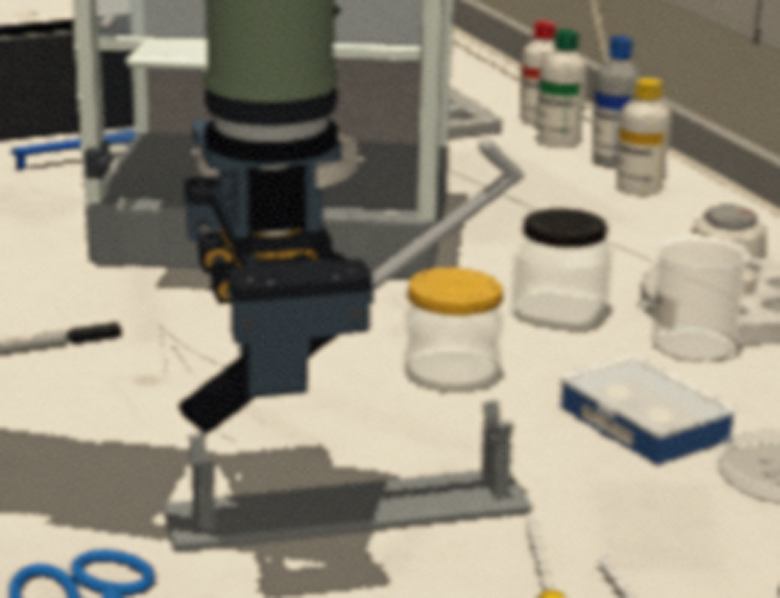

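Emit:
{"method": "carry_out", "body": {
  "translation": [
    [0,0,0.04],
    [0,0,0.08],
    [0.02,0,0.0985],
    [0.0375,0,0.122],
    [0.05,0,0.147],
    [0.054,0,0.16],
    [0.054,0,0.16]
  ],
  "turn": [0,0,0,0,0,0,0]
}}

```text
time: 15.17
eef_pos: [0.5034, -0.3003, 0.2379]
tool_rot: [[0.99, -0.14, 0.003], [-0.14, -0.99, -0.001], [0.003, 0.001, -1.0]]
wrist_force: [0.8, -0.5, -0.6]
finger_gap: 0.018
```

```bash
python3 - <<'E'
from h import *
c=capture('wrist');pitch(c)
go(c2w([-.015,0,.172+.097]),-8.1); print(w2c(observe()['eef_pos']))
c=capture('side');save(c,'si13');a=cv2.imread('pics/si13.png')[180:410,220:480];cv2.imwrite('pics/si13c.png',cv2.resize(a,None,fx=3,fy=2.6,interpolation=cv2.INTER_CUBIC))
E
```

```text
shaft pts 3678 pitch 10.58 axis z at x=0:  0.0055 xrange 0.075 0.111 resid 0.0009 mid y
t 15.22 pos [ 0.5026 -0.3001  0.2378] phi -8.05 q [-32.   27.8 101.    0.   51.1  66.1] F [ 1.3 -0.2 -0.9] gap 0.0177
shares [-0.0544, -0.003, -0.0782] turn 0.002 dist mm 38.118830491813476
[ 0.00681417 -0.0011823   0.23776237]
```

View pics/si13c.png

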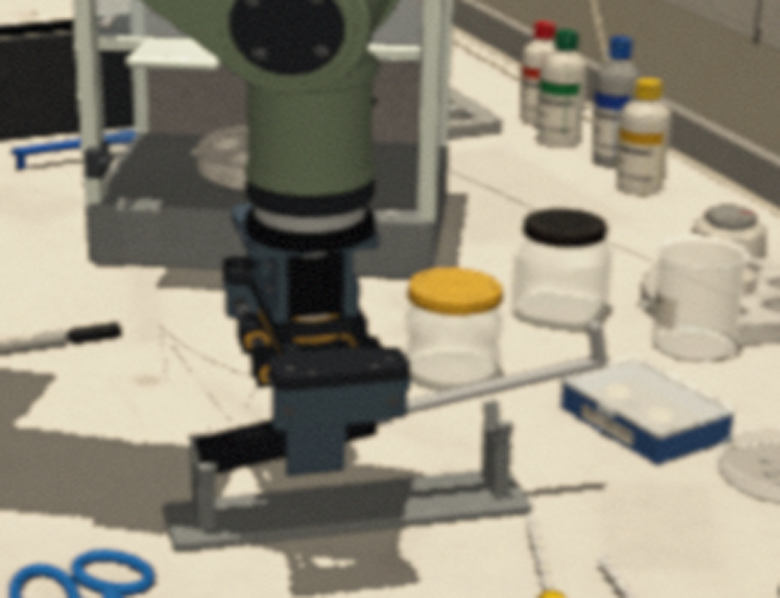

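Emit:
{"method": "carry_out", "body": {
  "translation": [
    [0,0,0.01],
    [-0.01,0,0.02],
    [-0.02,0,0.028],
    [-0.02,0,0.028]
  ],
  "turn": [0,0,0,0]
}}

```text
time: 15.6
eef_pos: [0.4939, -0.2992, 0.2268]
tool_rot: [[0.99, -0.141, 0.002], [-0.141, -0.99, -0.001], [0.002, 0.001, -1.0]]
wrist_force: [2.3, -0.6, 3.0]
finger_gap: 0.0177
```

Emit:
{"method": "carry_out", "body": {
  "translation": [
    [0,0,0],
    [0,0,0],
    [0,0,0],
    [0,0,0],
    [0,0,0]
  ],
  "turn": [0,0,0,0,0],
  "claw": -0.2
}}

```text
time: 16.02
eef_pos: [0.4938, -0.299, 0.2259]
tool_rot: [[0.99, -0.142, -0.001], [-0.142, -0.99, 0.0], [-0.001, -0.0, -1.0]]
wrist_force: [-0.1, -0.2, 0.4]
finger_gap: 0.0366
```

```bash
python3 - <<'E'
from h import *
c=capture('wrist');save(c,'w14');np.savez('w14.npz',**c);pitch(c)
go(c2w([-.028,0,.172+.060]),-8.1); print(w2c(observe()['eef_pos']))
c=capture('side');save(c,'si14');a=cv2.imread('pics/si14.png')[180:410,220:480];cv2.imwrite('pics/si14c.png',cv2.resize(a,None,fx=3,fy=2.6,interpolation=cv2.INTER_CUBIC))
E
```

```text
shaft pts 3120 pitch 0.1 axis z at x=0:  0.005 xrange 0.075 0.116 resid 0.0009 mid y
t 16.07 pos [ 0.4939 -0.299   0.2259] phi -8.16 q [-32.3  28.1 102.8   0.   49.2  65.8] F [-0.  -0.6  0.1] gap 0.0364
shares [-0.0651, -0.0031, -0.0152] turn -0.002 dist mm 26.769055686795717
[-0.00196156 -0.00125947  0.22591757]
```

View pics/w14.png

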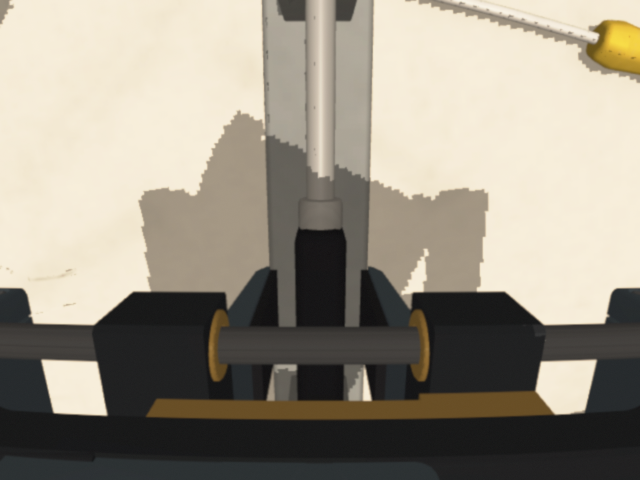

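View pics/si14c.png

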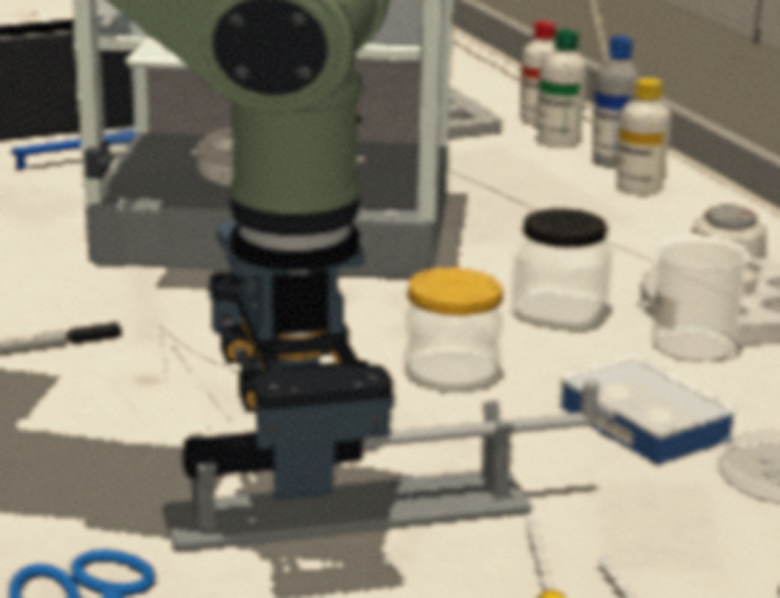

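Emit:
{"method": "carry_out", "body": {
  "translation": [
    [-0.03,-0.003,-0.015],
    [-0.063,-0.003,-0.015],
    [-0.063,-0.003,-0.015]
  ],
  "turn": [0,0,0]
}}

```text
time: 16.37
eef_pos: [0.4667, -0.2935, 0.2323]
tool_rot: [[0.99, -0.142, -0.003], [-0.142, -0.99, 0.002], [-0.003, -0.001, -1.0]]
wrist_force: [-0.3, 0.3, -0.0]
finger_gap: 0.0365
```

Emit:
{"method": "carry_out", "body": {
  "translation": [
    [0,0,0],
    [0,0,0],
    [0,0,0],
    [0,0,0],
    [0,0,0],
    [0,0,0]
  ],
  "turn": [0,0,0,0,0,0],
  "claw": -1
}}

```text
time: 16.87
eef_pos: [0.4696, -0.2944, 0.2323]
tool_rot: [[0.99, -0.142, 0.001], [-0.142, -0.99, -0.001], [0.001, 0.0, -1.0]]
wrist_force: [-0.1, -0.8, 1.5]
finger_gap: 0.018
```

```bash
python3 - <<'E'
from h import *
c=capture('wrist');save(c,'w15');np.savez('w15.npz',**c);pitch(c)
go(c2w([-.028,0,.172+.060]),-8.1); print(w2c(observe()['eef_pos']))
E
```

```text
shaft pts 3033 pitch -0.43 axis z at x=0:  -0.0006 xrange 0.075 0.118 resid 0.0009 mid y
t 16.92 pos [ 0.4696 -0.2944  0.2323] phi -8.16 q [-33.3  25.9 105.6   0.   48.4  64.9] F [ 1.  -0.7  1.5] gap 0.0178
shares [-0.0033, -0.0005, 0.0008] turn -0.002 dist mm 1.3885620252391948
[-2.66656189e-02 -1.94020888e-04  2.32331493e-01]
```

View pics/w15.png

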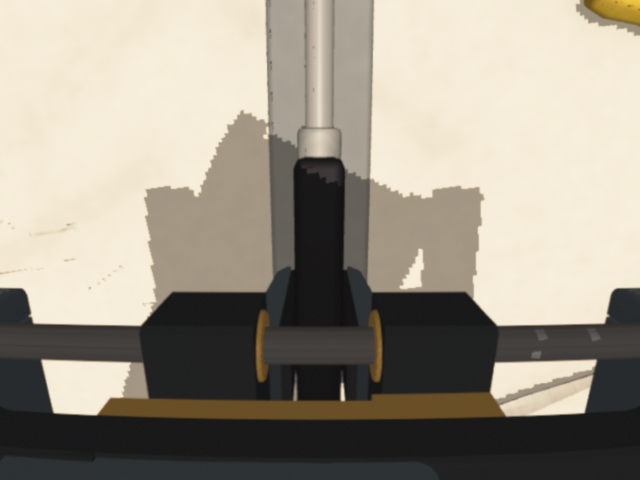

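Emit:
{"method": "carry_out", "body": {
  "translation": [
    [0,0,-0.08],
    [0,0,-0.18],
    [0,0,-0.28],
    [0,0,-0.38],
    [0,0,-0.48],
    [0,0,-0.54],
    [0,0,-0.54]
  ],
  "turn": [0,0,0,0,0,0,0]
}}

```text
time: 17.5
eef_pos: [0.4697, -0.2945, 0.4539]
tool_rot: [[0.99, -0.142, 0.009], [-0.142, -0.99, -0.006], [0.01, 0.004, -1.0]]
wrist_force: [0.6, -0.7, -2.0]
finger_gap: 0.0177
```

```bash
python3 - <<'E'
from h import *
p=e2w([-.235,.055,.172+.275]);go(p,62)
E
```

```text
t 17.5 pos [ 0.4697 -0.2945  0.4539] phi -8.15 q [-33.3  14.8  87.6   0.   77.   64.9] F [ 0.6 -0.7 -2. ] gap 0.0177
shares [-0.1292, -0.5205, 0.0137] turn -2.338 dist mm 214.59499482866997
```

Emit:
{"method": "carry_out", "body": {
  "translation": [
    [-0.13,-0.52,0],
    [-0.13,-0.52,0],
    [-0.13,-0.52,0],
    [-0.13,-0.52,0],
    [-0.13,-0.52,0],
    [-0.13,-0.52,0]
  ],
  "turn": [-1,-1,-1,-1,-1,-1]
}}

```text
time: 18.0
eef_pos: [0.4456, -0.0762, 0.4464]
tool_rot: [[0.926, 0.377, -0.005], [0.377, -0.926, 0.005], [-0.003, -0.006, -1.0]]
wrist_force: [-0.2, 0.4, -1.8]
finger_gap: 0.0177
```

Emit:
{"method": "carry_out", "body": {
  "translation": [
    [0,0,0],
    [0,0,0],
    [0,0,0],
    [0,0,0],
    [0,0,0]
  ],
  "turn": [-1,-1,-1,-1,-1]
}}

```text
time: 18.42
eef_pos: [0.447, -0.081, 0.4464]
tool_rot: [[0.615, 0.788, -0.004], [0.788, -0.615, 0.001], [-0.002, -0.003, -1.0]]
wrist_force: [0.3, 0.1, -2.0]
finger_gap: 0.0178
```

```bash
python3 - <<'E'
from h import *
p=e2w([-.235,.055,.172+.265]);go(p,62)
E
```

```text
t 18.42 pos [ 0.447  -0.081   0.4464] phi 52.01 q [-11.7   5.8  99.9  -0.   74.4  26.3] F [ 0.3  0.1 -2. ] gap 0.0178
shares [0.0016, 0.0023, 0.0236] turn -0.333 dist mm 9.508601907786968
```

Emit:
{"method": "carry_out", "body": {
  "translation": [
    [0,0,0.05],
    [0,0,0.05],
    [0,0,0.05]
  ],
  "turn": [-0.333,-0.333,-0.333]
}}

```text
time: 18.67
eef_pos: [0.4469, -0.0811, 0.4262]
tool_rot: [[0.474, 0.881, -0.004], [0.881, -0.474, 0.001], [-0.001, -0.004, -1.0]]
wrist_force: [0.5, 0.3, -2.6]
finger_gap: 0.0178
```

Emit:
{"method": "carry_out", "body": {
  "translation": [
    [0,0,0.04],
    [0.003,0,0.08],
    [0.006,0,0.12],
    [0.009,0,0.155],
    [0.013,0,0.19],
    [0.017,0,0.225],
    [0.022,0,0.26],
    [0.027,0,0.295],
    [0.027,0,0.305],
    [0.027,0,0.305]
  ],
  "turn": [0,0,0,0,0,0,0,0,0,0]
}}

```text
time: 19.5
eef_pos: [0.4523, -0.0716, 0.3054]
tool_rot: [[0.474, 0.881, -0.002], [0.881, -0.474, 0.0], [-0.001, -0.002, -1.0]]
wrist_force: [0.9, -0.4, -2.6]
finger_gap: 0.0177
```

```bash
python3 - <<'E'
from h import *
c=capture('wrist');save(c,'w16');np.savez('w16.npz',**c);pitch(c)
p=e2w([-.265,-.080,.172+.06]);go(p,69);print(w2e(observe()['eef_pos']))
E
```

```text
shaft pts 4566 pitch 30.28 axis z at x=0:  -0.0025 xrange 0.075 0.1 resid 0.001 mid y
t 19.55 pos [ 0.4524 -0.0717  0.306 ] phi 61.75 q [-10.4  13.2 112.8  -0.   54.1  17.8] F [-0.2  0.6 -2.5] gap 0.0181
shares [-0.0991, 0.3398, 0.1847] turn -0.242 dist mm 159.68416347814946
[-0.22471985  0.05565939  0.30598021]
```

Emit:
{"method": "carry_out", "body": {
  "translation": [
    [0,0,-0.06],
    [-0.05,0,-0.09],
    [-0.1,0.05,-0.09],
    [-0.12,0.15,-0.07],
    [-0.12,0.25,-0.03],
    [-0.12,0.34,0.04],
    [-0.12,0.34,0.12],
    [-0.12,0.34,0.18],
    [-0.12,0.34,0.184],
    [-0.12,0.34,0.184]
  ],
  "turn": [0,0,0,-0.1,-0.2,-0.242,-0.242,-0.242,-0.242,-0.242]
}}

```text
time: 20.38
eef_pos: [0.5492, -0.1781, 0.2317]
tool_rot: [[0.358, 0.934, -0.003], [0.934, -0.358, 0.001], [-0.0, -0.003, -1.0]]
wrist_force: [-0.1, -0.7, -1.9]
finger_gap: 0.0179
```

```bash
python3 - <<'E'
from h import *
s=observe();print(w2e(s['eef_pos']))
c=capture('wrist');save(c,'w17');np.savez('w17.npz',**c);pitch(c)
for n in("scene","side"):
    c=capture(n);save(c,n+'17');np.savez(n+'17.npz',**c)
    a=cv2.imread(f'pics/{n}17.png')[170:320,240:440];cv2.imwrite(f'pics/{n}17c.png',cv2.resize(a,None,fx=3.8,fy=3.8,interpolation=cv2.INTER_CUBIC))
    t=s['tool_rot'];
    for q in([.181,.103],[.181-.0167,.103+.0285],[.09,.05]): print(n,proj(c,s['eef_pos']+t@[q[0],0,.172-q[1]])-[240,170])
    print('rail',proj(c,e2w([-.005,-.07,.215]))-[240,170])
go(e2w([-.120,-.08,.172+.06]),69)
E
```

```text
[-0.27317393 -0.07981987  0.23169994]
shaft pts 4473 pitch 30.28 axis z at x=0:  -0.0038 xrange 0.075 0.101 resid 0.0013 mid y
scene [82.60437456 69.47946638]
scene [84.12756933 62.89623635]
scene [ 91.25657978 103.02148267]
rail [82.93079913 38.47660704]
side [84.52183016 66.07384757]
side [84.51184265 56.77685561]
side [ 84.04437808 104.57879157]
rail [94.81635972 32.05251254]
t 20.53 pos [ 0.5502 -0.1781  0.2349] phi 69.08 q [-19.1  27.4 102.2   0.   50.1   1.8] F [-0.   0.3 -1.2] gap 0.0179
shares [0.3792, 0.0454, 0.0074] turn 0.003 dist mm 152.80573188950274
```

View pics/scene17c.png

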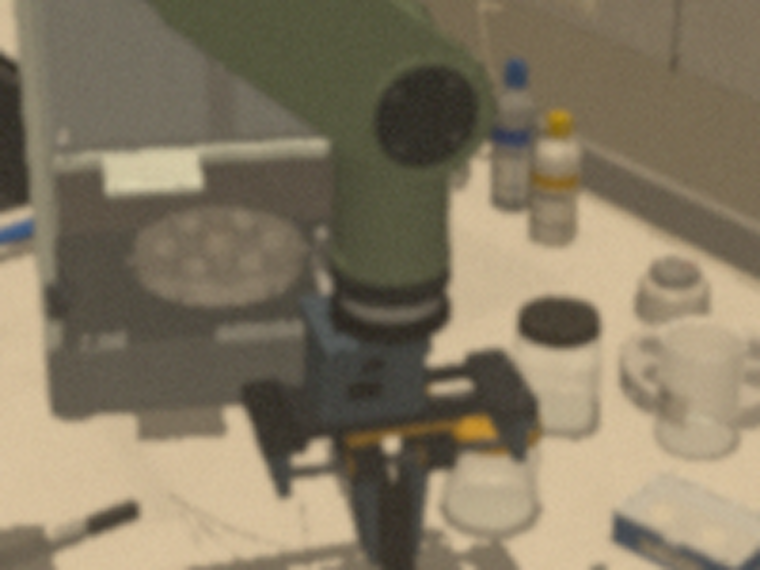

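View pics/side17c.png

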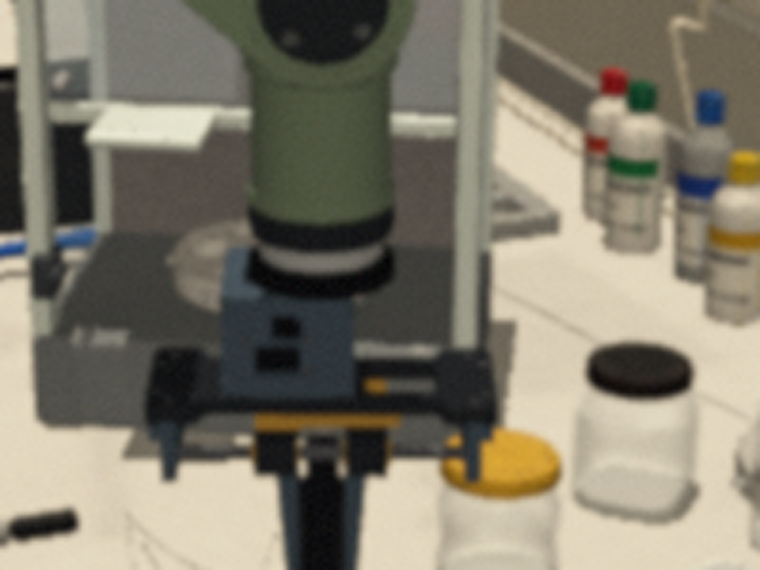

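Emit:
{"method": "carry_out", "body": {
  "translation": [
    [0,0,0.01],
    [0.06,0.007,0.012],
    [0.13,0.0155,0.012],
    [0.2,0.024,0.012],
    [0.25,0.03,0.012],
    [0.27,0.0325,0.012]
  ],
  "turn": [0,0,0,0,0,0]
}}

```text
time: 21.03
eef_pos: [0.6015, -0.0794, 0.2292]
tool_rot: [[0.355, 0.935, 0.004], [0.935, -0.355, 0.0], [0.002, 0.003, -1.0]]
wrist_force: [-0.2, -0.3, -2.2]
finger_gap: 0.0182
```

```bash
python3 - <<'E'
from h import *
s=observe();print(w2e(s['eef_pos']),s['wrist_force'])
c=capture('wrist');save(c,'w18');np.savez('w18.npz',**c);pitch(c)
go(e2w([-.120,-.08,.172+.06]),69)
E
```

```text
[-0.16152031 -0.07967561  0.22923537] [-0.23801035 -0.32237733 -2.15232242]
shaft pts 4556 pitch 30.27 axis z at x=0:  -0.0017 xrange 0.075 0.1 resid 0.001 mid y
t 21.08 pos [ 0.6016 -0.0793  0.229 ] phi 69.23 q [-8.6 29.9 98.5  0.1 51.3 12.1] F [ 0.7  0.4 -1.6] gap 0.018
shares [0.1026, 0.0139, -0.0072] turn 0.008 dist mm 41.521123674788285
```

View pics/w18.png

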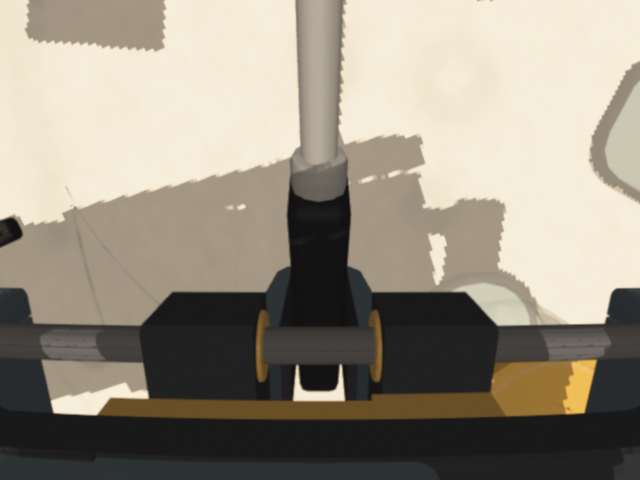

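Emit:
{"method": "carry_out", "body": {
  "translation": [
    [0.05,0.006,0],
    [0.1,0.0127,0],
    [0.14,0.017,0],
    [0.18,0.022,-0.04],
    [0.21,0.026,-0.08],
    [0.237,0.029,-0.11],
    [0.237,0.029,-0.11],
    [0.237,0.029,-0.11]
  ],
  "turn": [0,0,0,0,0,0,0,0]
}}

```text
time: 21.75
eef_pos: [0.6448, 0.0024, 0.2724]
tool_rot: [[0.356, 0.934, 0.001], [0.934, -0.356, -0.001], [-0.0, 0.001, -1.0]]
wrist_force: [0.2, 0.5, -2.0]
finger_gap: 0.0177
```

```bash
python3 - <<'E'
from h import *
s=observe();print(w2e(s['eef_pos']),s['wrist_force'])
c=capture('wrist');save(c,'w19');np.savez('w19.npz',**c);pitch(c)
go(e2w([-.066,-.08,.172+.14]),69)
for n in("scene","side"):
    c=capture(n);save(c,n+'19');np.savez(n+'19.npz',**c)
    a=cv2.imread(f'pics/{n}19.png')[110:260,220:420];cv2.imwrite(f'pics/{n}19c.png',cv2.resize(a,None,fx=3.8,fy=3.8,interpolation=cv2.INTER_CUBIC))
    print([ (proj(c,e2w(p))-[220,110])*3.8 for p in ([.087,-.07,.258],[.087,-.03,.258],[.087,-.05,.282])])
    t=s['tool_rot'];print('hook',[(proj(c,s['eef_pos']+t@[q[0],0,.172-q[1]])-[220,110])*3.8 for q in([.181,.104],[.181-.0167,.104+.0285])])
E
```

```text
[-0.06893222 -0.07949859  0.27237734] [ 0.16170984  0.54138384 -2.04407249]
shaft pts 3880 pitch 30.06 axis z at x=0:  -0.0009 xrange 0.08 0.101 resid 0.0011 mid y
t 21.8 pos [0.6443 0.002  0.2714] phi 69.09 q [-0.8 30.3 90.4 -0.  59.3 20.1] F [-0.6  1.2 -2.5] gap 0.0181
shares [0.0084, 0.0029, -0.1015] turn 0.003 dist mm 40.76784196059967
[array([375.76180419, 275.86018561]), array([324.81448179, 278.60198388]), array([349.83492158, 248.16846682])]
hook [array([356.97578563, 328.55293711]), array([361.36819367, 303.1822085 ])]
[array([453.17979462, 243.17377179]), array([392.10868996, 241.12414502]), array([422.78780204, 206.05630445])]
hook [array([437.02593283, 311.18100198]), array([437.53546303, 276.98129008])]
```

View pics/scene19c.png

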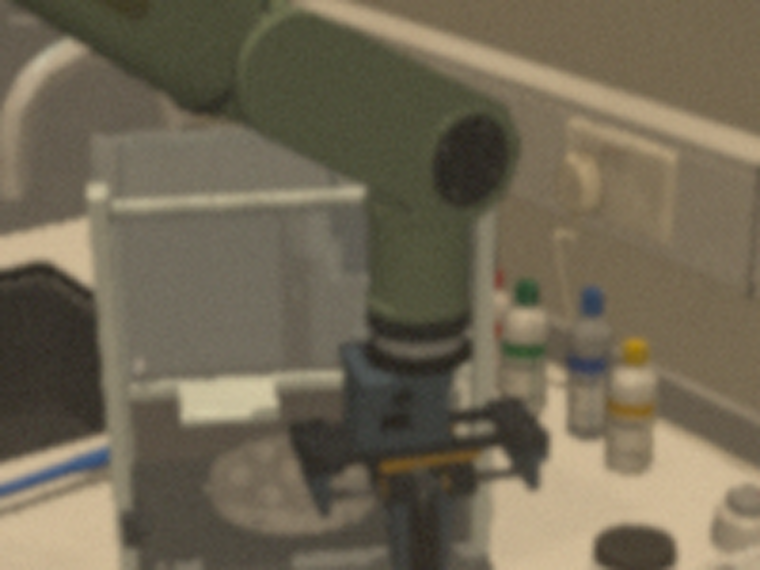

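View pics/side19c.png

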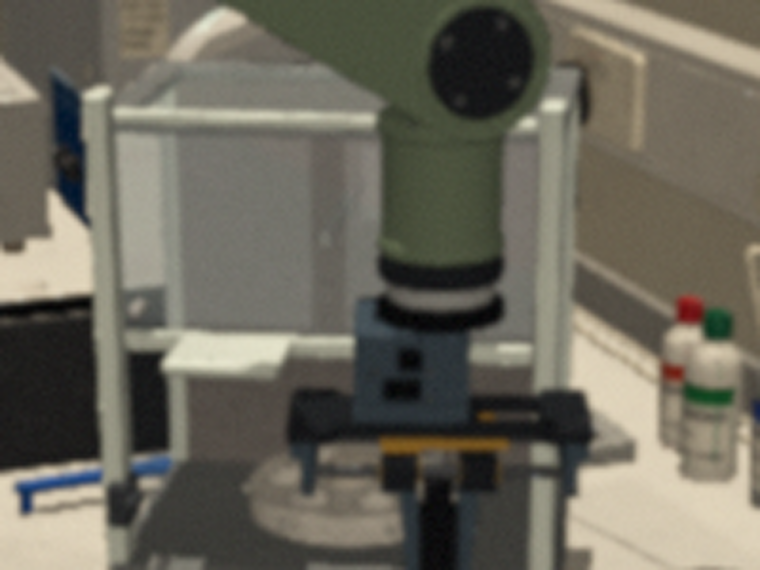

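View pics/w19.png

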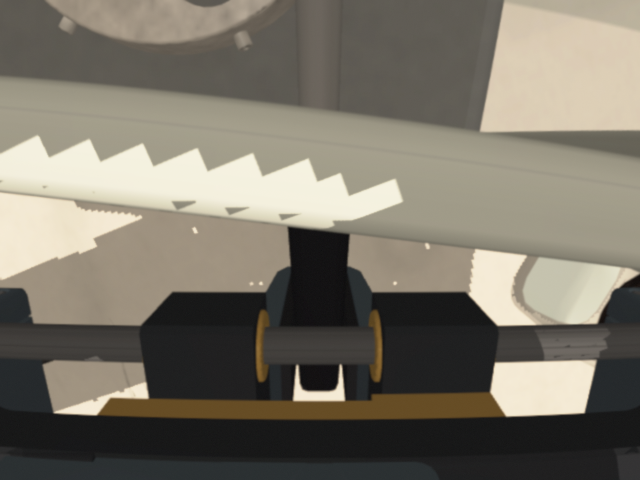

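Emit:
{"method": "carry_out", "body": {
  "translation": [
    [0.008,0.001,-0.03],
    [0.008,0.001,-0.06],
    [0.008,0.001,-0.08],
    [0.008,0.001,-0.1],
    [0.008,0.001,-0.1]
  ],
  "turn": [0,0,0,0,0]
}}

```text
time: 22.32
eef_pos: [0.6466, 0.005, 0.3131]
tool_rot: [[0.357, 0.934, 0.002], [0.934, -0.357, -0.0], [0.001, 0.002, -1.0]]
wrist_force: [0.4, -0.6, -3.0]
finger_gap: 0.0178
```

```bash
python3 - <<'E'
from h import *
s=observe();print(w2e(s['eef_pos']),s['wrist_force'].round(1),s['tool_rot'].round(4)[:,2])
c=capture('wrist');save(c,'w20');np.savez('w20.npz',**c);pitch(c)
E
```

```text
[-0.06577348 -0.07985649  0.31313949] [ 0.4 -0.6 -3. ] [ 0.0024 -0.     -1.    ]
shaft pts 217 pitch 47.94 axis z at x=0:  -0.0425 xrange 0.075 0.077 resid 0.0008 mid y
```

View pics/w20.png

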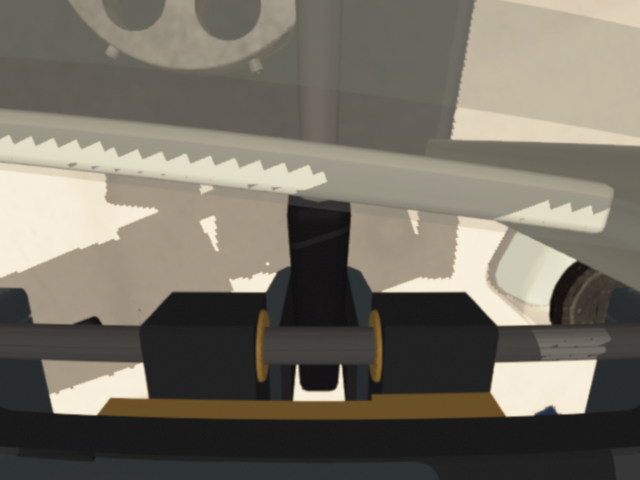

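Emit:
{"method": "carry_out", "body": {
  "translation": [
    [-0.0125,-0.0015,0],
    [-0.025,-0.003,0],
    [-0.0375,-0.0046,0],
    [-0.05,-0.006,0]
  ],
  "turn": [0,0,0,0]
}}

```text
time: 22.7
eef_pos: [0.6369, -0.0124, 0.3114]
tool_rot: [[0.357, 0.934, 0.0], [0.934, -0.357, 0.001], [0.001, -0.0, -1.0]]
wrist_force: [1.0, 4.1, -1.4]
finger_gap: 0.018
```

```bash
python3 - <<'E'
from h import *
s=observe();print(w2e(s['eef_pos']),(RE.T@s['wrist_force']).round(1),s['ft_torque'].round(2))
c=capture('wrist');save(c,'w21');np.savez('w21.npz',**c)
E
```

```text
[-0.08575008 -0.07950692  0.31141595] [ 4.1  1.  -1.4] [ 0.    0.02 -0.13]
```

View pics/w21.png

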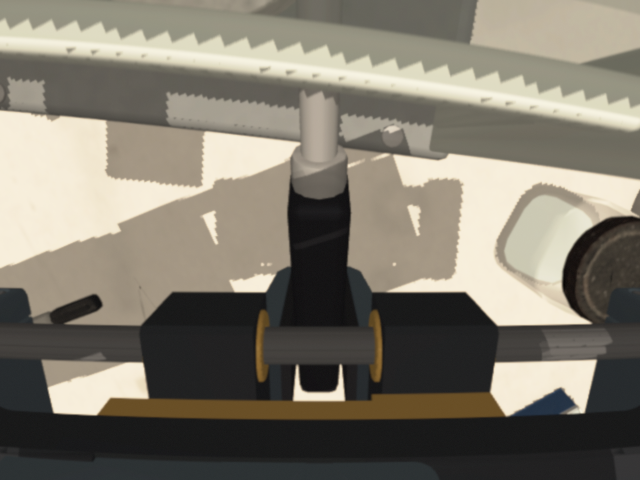

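Emit:
{"method": "carry_out", "body": {
  "translation": [
    [-0.0125,-0.0015,0],
    [-0.025,-0.003,0],
    [-0.0375,-0.0046,0],
    [-0.045,-0.0055,0]
  ],
  "turn": [0,0,0,0]
}}

```text
time: 23.08
eef_pos: [0.6282, -0.0289, 0.3118]
tool_rot: [[0.357, 0.934, -0.0], [0.934, -0.357, 0.0], [-0.0, -0.0, -1.0]]
wrist_force: [1.6, 2.8, -1.7]
finger_gap: 0.0177
```

```bash
python3 - <<'E'
from h import *
s=observe();print(w2e(s['eef_pos']),(RE.T@s['wrist_force']).round(1),s['ft_torque'].round(2))
c=capture('wrist');save(c,'w22');np.savez('w22.npz',**c);pitch(c)
E
```

```text
[-0.1043678  -0.07955536  0.31177263] [ 3.2 -0.1 -1.7] [-0.01  0.02 -0.  ]
shaft pts 4536 pitch 29.34 axis z at x=0:  -0.0021 xrange 0.075 0.102 resid 0.0009 mid y
```

Still sliding at about 3 N with the pitch at 29°; continue in small steps to the stop.

Emit:
{"method": "carry_out", "body": {
  "translation": [
    [-0.008,-0.001,0],
    [-0.013,-0.0015,0],
    [-0.013,-0.0015,0]
  ],
  "turn": [0,0,0]
}}

```text
time: 23.38
eef_pos: [0.626, -0.0333, 0.3117]
tool_rot: [[0.357, 0.934, -0.0], [0.934, -0.357, -0.0], [-0.0, -0.0, -1.0]]
wrist_force: [1.8, 3.1, -2.7]
finger_gap: 0.0176
```

```bash
python3 - <<'E'
from h import *
s=observe();print(w2e(s['eef_pos']),(RE.T@s['wrist_force']).round(1),s['ft_torque'].round(2))
E
```

```text
[-0.10925103 -0.07966514  0.3116774 ] [ 3.6 -0.1 -2.7] [-0.19  0.05 -0.09]
```

Emit:
{"method": "carry_out", "body": {
  "translation": [
    [-0.006,-0.0008,0],
    [-0.01,-0.0012,0],
    [-0.01,-0.0012,0]
  ],
  "turn": [0,0,0]
}}

```text
time: 23.63
eef_pos: [0.6245, -0.0362, 0.3122]
tool_rot: [[0.357, 0.934, 0.002], [0.934, -0.357, 0.001], [0.002, 0.001, -1.0]]
wrist_force: [1.2, 4.7, 0.1]
finger_gap: 0.0179
```

```bash
python3 - <<'E'
from h import *
s=observe();print(w2e(s['eef_pos']),(RE.T@s['wrist_force']).round(1),s['ft_torque'].round(2))
c=capture('wrist');save(c,'w23');np.savez('w23.npz',**c);pitch(c)
E
```

```text
[-0.11256818 -0.07972686  0.31224717] [4.8 1.2 0.1] [ 0.2  -0.03 -0.03]
shaft pts 4389 pitch 27.92 axis z at x=0:  -0.0019 xrange 0.075 0.102 resid 0.001 mid y
```

View pics/w23.png

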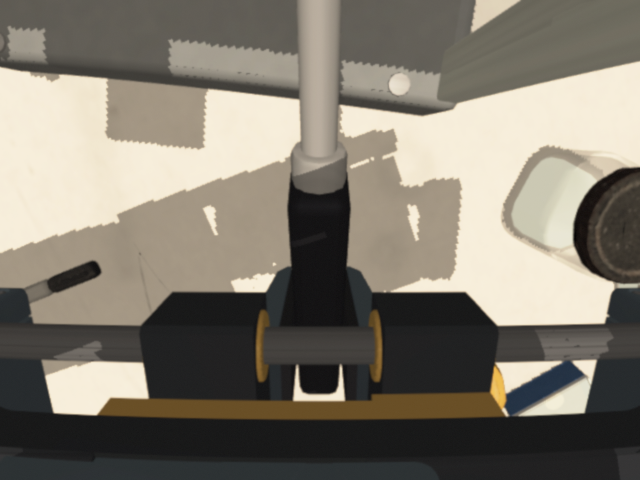

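Emit:
{"method": "carry_out", "body": {
  "translation": [
    [-0.006,-0.0008,0],
    [-0.008,-0.001,0],
    [-0.008,-0.001,0]
  ],
  "turn": [0,0,0]
}}

```text
time: 23.93
eef_pos: [0.6235, -0.0386, 0.3129]
tool_rot: [[0.357, 0.934, 0.004], [0.934, -0.357, 0.002], [0.003, 0.003, -1.0]]
wrist_force: [3.5, 6.9, 0.9]
finger_gap: 0.0178
```

```bash
python3 - <<'E'
from h import *
s=observe();print(w2e(s['eef_pos']),(RE.T@s['wrist_force']).round(1),s['ft_torque'].round(2))
c=capture('wrist');save(c,'w24');np.savez('w24.npz',**c);pitch(c)
E
```

```text
[-0.11517785 -0.07996095  0.31293262] [7.8 0.1 0.9] [ 0.61 -0.2  -0.19]
shaft pts 4300 pitch 26.92 axis z at x=0:  -0.002 xrange 0.075 0.103 resid 0.001 mid y
```

Emit:
{"method": "carry_out", "body": {
  "translation": [
    [0.015,0.002,0],
    [0.02,0.0025,0.02],
    [0.02,0.0025,0.08],
    [0.02,0.0025,0.14],
    [0.02,0.0025,0.185],
    [0.02,0.0025,0.185]
  ],
  "turn": [0,0,0,0,0,0]
}}

```text
time: 24.48
eef_pos: [0.6246, -0.0324, 0.2327]
tool_rot: [[0.356, 0.934, -0.011], [0.934, -0.356, -0.0], [-0.004, -0.01, -1.0]]
wrist_force: [-0.3, 0.1, -2.2]
finger_gap: 0.0181
```

```bash
python3 - <<'E'
from h import *
s=observe();print(w2e(s['eef_pos']),(RE.T@s['wrist_force']).round(1))
E
```

```text
[-0.10918121 -0.0780124   0.23267488] [-0.1  0.3 -2.2]
```

Emit:
{"method": "carry_out", "body": {
  "translation": [
    [-0.08,-0.01,0.01],
    [-0.17,-0.021,0.01],
    [-0.26,-0.032,0.01],
    [-0.35,-0.043,0.01],
    [-0.42,-0.052,0.01],
    [-0.42,-0.052,-0.05],
    [-0.42,-0.052,-0.15],
    [-0.42,-0.052,-0.22]
  ],
  "turn": [0,0,0,0,0,0,0,0]
}}

```text
time: 25.15
eef_pos: [0.5469, -0.1829, 0.3285]
tool_rot: [[0.358, 0.934, 0.001], [0.934, -0.358, -0.001], [-0.001, 0.002, -1.0]]
wrist_force: [0.9, -0.4, -1.9]
finger_gap: 0.0177
```

```bash
python3 - <<'E'
from h import *
s=observe();print(w2e(s['eef_pos']),(RE.T@s['wrist_force']).round(1))
c=capture('wrist');save(c,'w25');np.savez('w25.npz',**c);pitch(c)
for n in("scene","side"):
    c=capture(n);m=mark_of(c,'bolt_tab');print(n,[(k['position'],k['score']) for k in m[:2]],proj(c,e2w([.085,-.05,.258])),proj(c,e2w([.055,-.05,.258])))
go(c2w([-.012,0,.172+.14]),-8.1)
save(c,'side25')
cv2.imwrite('pics/side25c.png',cv2.resize(c['img'][100:300,200:400,::-1],None,fx=3.5,fy=3,interpolation=cv2.INTER_CUBIC))
E
```

```text
[-0.27856409 -0.08006127  0.32849493] [ 0.1 -1.  -1.9]
shaft pts 3188 pitch 26.83 axis z at x=0:  -0.0078 xrange 0.075 0.103 resid 0.0013 mid y
scene [] [312.26349308 183.19946217] [313.38626808 186.94367428]
side [] [331.10814552 173.93640591] [329.60624259 177.19498213]
t 25.4 pos [ 0.5466 -0.1817  0.3252] phi 69.1 q [-19.5  21.9  96.3  -0.   61.9   1.4] F [ 0.8  1.  -2.1] gap 0.0178
shares [-0.3234, -0.0437, 0.0333] turn 2.573 dist mm 131.22022340104954
```

View pics/side25c.png

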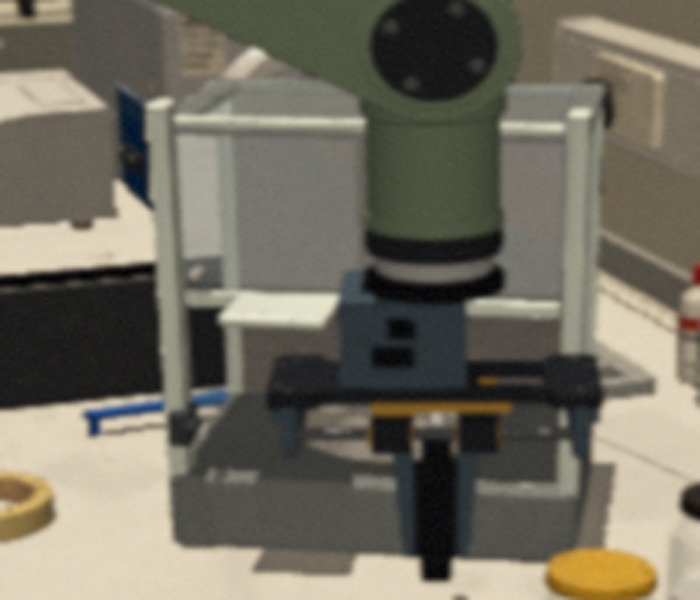

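Emit:
{"method": "carry_out", "body": {
  "translation": [
    [-0.1,-0.01,-0.02],
    [-0.2,-0.03,-0.02],
    [-0.31,-0.035,-0.02],
    [-0.31,-0.035,-0.02],
    [-0.31,-0.035,-0.02],
    [-0.31,-0.035,-0.02]
  ],
  "turn": [0.2,0.5,0.8,1,1,1]
}}

```text
time: 25.9
eef_pos: [0.489, -0.2932, 0.3316]
tool_rot: [[0.778, 0.629, -0.004], [0.629, -0.778, 0.002], [-0.002, -0.004, -1.0]]
wrist_force: [-0.2, 0.3, -2.1]
finger_gap: 0.0184
```

Emit:
{"method": "carry_out", "body": {
  "translation": [
    [0,0,0],
    [0,0,0],
    [0,0,0],
    [0,0,0],
    [0,0,0]
  ],
  "turn": [1,1,1,1,1]
}}

```text
time: 26.32
eef_pos: [0.4898, -0.2919, 0.3322]
tool_rot: [[0.988, 0.157, -0.003], [0.157, -0.988, 0.002], [-0.002, -0.002, -1.0]]
wrist_force: [1.5, -0.0, -1.5]
finger_gap: 0.0181
```

```bash
python3 - <<'E'
from h import *
go(c2w([-.0225,0,.172+.115]),-8.1)
E
```

```text
t 26.32 pos [ 0.4898 -0.2919  0.3322] phi 9.05 q [-31.9  21.1  96.5  -0.   62.6  49. ] F [ 1.5 -0.  -1.5] gap 0.0181
shares [-0.0406, 0.0011, 0.1131] turn 0.572 dist mm 48.09201964361898
```

Emit:
{"method": "carry_out", "body": {
  "translation": [
    [-0.03,0.001,0.04],
    [-0.0406,0.001,0.1],
    [-0.0406,0.001,0.113],
    [-0.0406,0.001,0.113]
  ],
  "turn": [0.3,0.572,0.572,0.572]
}}

```text
time: 26.65
eef_pos: [0.473, -0.2947, 0.2856]
tool_rot: [[0.99, -0.138, -0.006], [-0.138, -0.99, 0.004], [-0.006, -0.003, -1.0]]
wrist_force: [-0.4, -0.1, -1.4]
finger_gap: 0.0176
```

```bash
python3 - <<'E'
from h import *
c=capture('wrist');pitch(c);save(c,'w26')
go(c2w([-.0225,0,.172+.081]),-8.1);print(w2c(observe()['eef_pos']))
c=capture('side');save(c,'si26');a=cv2.imread('pics/si26.png')[180:410,220:480];cv2.imwrite('pics/si26c.png',cv2.resize(a,None,fx=3,fy=2.6,interpolation=cv2.INTER_CUBIC))
E
```

```text
shaft pts 4105 pitch 26.81 axis z at x=0:  -0.0027 xrange 0.075 0.101 resid 0.0011 mid y
t 26.7 pos [ 0.4737 -0.295   0.2871] phi -7.82 q [-33.1  22.6 101.5   0.   56.1  64.7] F [ 1.1  0.1 -1.3] gap 0.0176
shares [0.0004, -0.0004, 0.0851] turn 0.009 dist mm 34.05170988458435
[-2.25323957e-02 -2.26162431e-04  2.87050943e-01]
```

View pics/si26c.png

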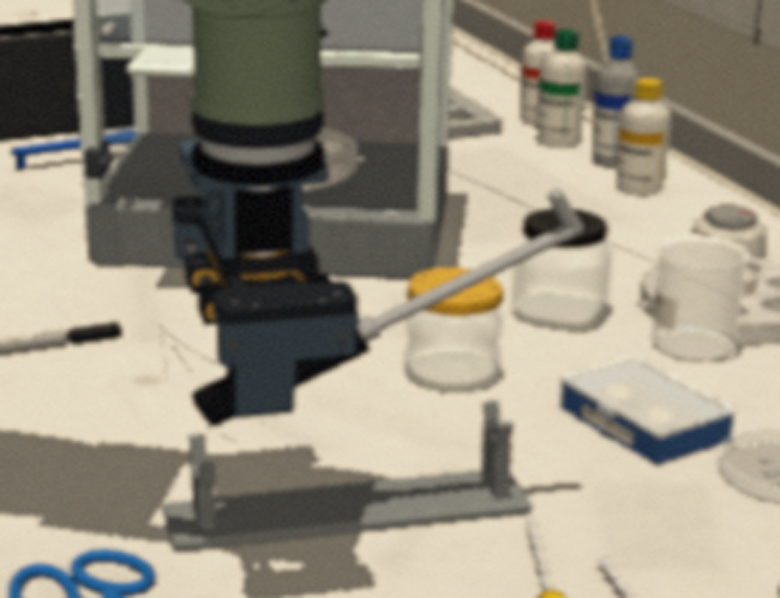

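Emit:
{"method": "carry_out", "body": {
  "translation": [
    [0,0,0.045],
    [0,0,0.085],
    [0.008,0,0.098],
    [0.017,0,0.112],
    [0.022,0,0.124],
    [0.022,0,0.131],
    [0.01,0,0.131],
    [0.006,0,0.131],
    [0.006,0,0.131]
  ],
  "turn": [0,0,0,0,0,0,0,0,0]
}}

```text
time: 27.5
eef_pos: [0.4773, -0.2963, 0.2375]
tool_rot: [[0.99, -0.141, 0.006], [-0.141, -0.99, -0.002], [0.006, 0.002, -1.0]]
wrist_force: [4.9, 0.0, -1.2]
finger_gap: 0.0182
```

```bash
python3 - <<'E'
from h import *
c=capture('wrist');pitch(c);save(c,'w27')
go(c2w([-.0225,0,.172+.060]),-8.1);print(w2c(observe()['eef_pos']))
c=capture('side');save(c,'si27');a=cv2.imread('pics/si27.png')[180:410,220:480];cv2.imwrite('pics/si27c.png',cv2.resize(a,None,fx=3,fy=2.6,interpolation=cv2.INTER_CUBIC))
E
```

```text
shaft pts 4275 pitch 27.11 axis z at x=0:  -0.0021 xrange 0.075 0.102 resid 0.001 mid y
t 27.55 pos [ 0.4773 -0.2964  0.2375] phi -8.1 q [-3.300e+01  2.600e+01  1.044e+02  1.000e-01  4.920e+01  6.500e+01] F [ 5.4  0.2 -2.1] gap 0.0181
shares [-0.0095, -0.0026, 0.0138] turn -0.0 dist mm 6.776038610739954
[-0.01872131 -0.00101801  0.23753172]
```

View pics/si27c.png

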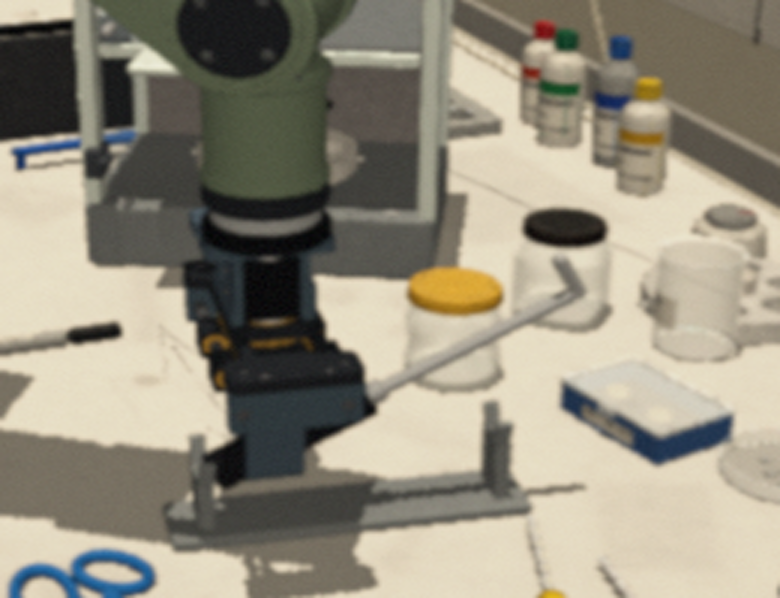

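Emit:
{"method": "carry_out", "body": {
  "translation": [
    [0,0,-0.05],
    [0,0,-0.085],
    [-0.024,0,-0.085],
    [-0.024,0,-0.06],
    [-0.024,0,-0.035],
    [-0.018,0,-0.02],
    [-0.01,0,-0.006],
    [-0.006,0,0],
    [-0.006,0,0]
  ],
  "turn": [0,0,0,0,0,0,0,0,0]
}}

```text
time: 28.35
eef_pos: [0.4743, -0.2956, 0.2349]
tool_rot: [[0.99, -0.141, 0.0], [-0.141, -0.99, 0.001], [0.0, -0.001, -1.0]]
wrist_force: [1.9, 0.6, 2.9]
finger_gap: 0.0178
```

```bash
python3 - <<'E'
from h import *
c=capture('wrist');pitch(c);save(c,'w28')
go(c2w([-.0225,0,.172+.060]),-8.1);print(w2c(observe()['eef_pos']))
c=capture('side');save(c,'si28');a=cv2.imread('pics/si28.png')[180:410,220:480];cv2.imwrite('pics/si28c.png',cv2.resize(a,None,fx=3,fy=2.6,interpolation=cv2.INTER_CUBIC))
E
```

```text
shaft pts 3348 pitch 6.12 axis z at x=0:  0.0031 xrange 0.075 0.113 resid 0.0011 mid y
t 28.4 pos [ 0.4742 -0.2956  0.2349] phi -8.08 q [-33.1  26.1 104.8   0.   49.1  64.9] F [ 1.6 -0.3  1.8] gap 0.018
shares [-0.0015, -0.0016, 0.0074] turn 0.001 dist mm 3.0691033999054675
[-0.02191322 -0.00064917  0.23494171]
```

View pics/si28c.png

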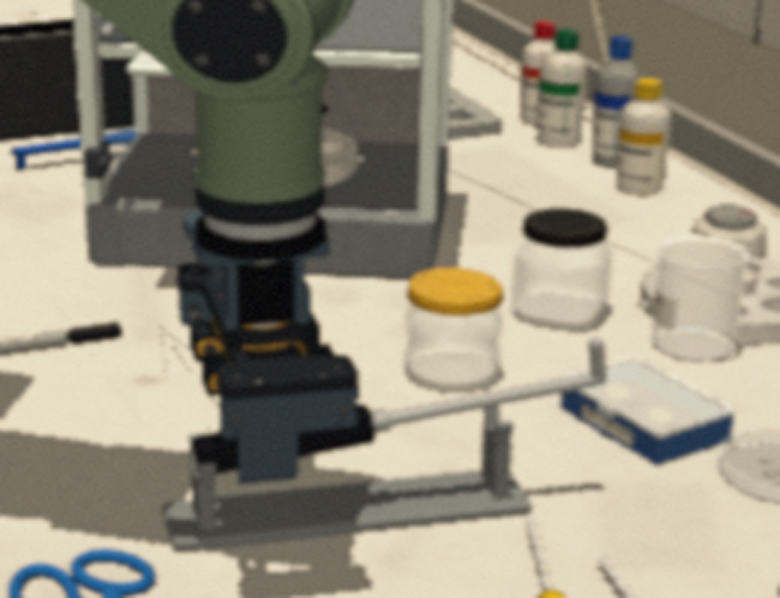

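Emit:
{"method": "carry_out", "body": {
  "translation": [
    [0,0,0.008],
    [0,0,0.015],
    [0,0,0.015]
  ],
  "turn": [0,0,0]
}}

```text
time: 28.7
eef_pos: [0.4747, -0.2957, 0.23]
tool_rot: [[0.99, -0.141, 0.003], [-0.141, -0.99, -0.001], [0.003, 0.0, -1.0]]
wrist_force: [2.8, -0.5, 3.8]
finger_gap: 0.0178
```

Emit:
{"method": "carry_out", "body": {
  "translation": [
    [0,0,0],
    [0,0,0],
    [0,0,0],
    [0,0,0],
    [0,0,0],
    [0,0,0]
  ],
  "turn": [0,0,0,0,0,0],
  "claw": 0
}}

```text
time: 29.2
eef_pos: [0.4737, -0.2956, 0.2298]
tool_rot: [[0.99, -0.141, -0.001], [-0.141, -0.99, 0.0], [-0.001, -0.0, -1.0]]
wrist_force: [-0.4, -0.2, 0.3]
finger_gap: 0.0458
```

```bash
python3 - <<'E'
from h import *
c=capture('wrist');pitch(c);save(c,'w29')
go(c2w([-.0225,0,.172+.20]),-8.1)
E
```

```text
shaft pts 3110 pitch -2.37 axis z at x=0:  0.0054 xrange 0.075 0.117 resid 0.0012 mid y
t 29.25 pos [ 0.4737 -0.2956  0.2299] phi -8.08 q [-33.1  26.4 105.2   0.   48.4  64.9] F [-0.4  0.3  0. ] gap 0.0456
shares [-0.0004, -0.0019, -0.3552] turn 0.001 dist mm 142.0754889701757
```

View pics/w29.png

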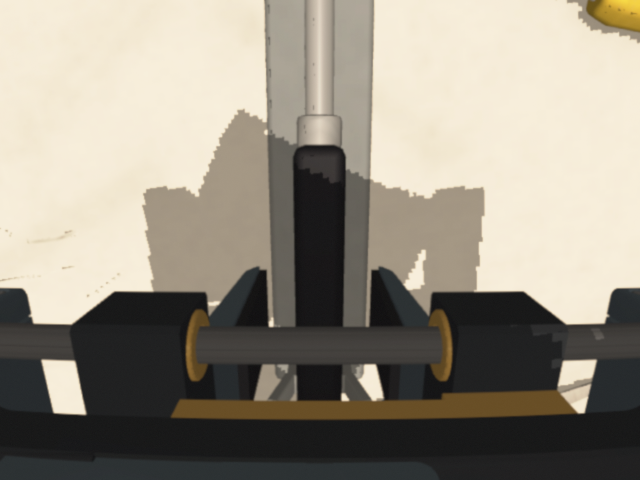

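Emit:
{"method": "carry_out", "body": {
  "translation": [
    [0,0,-0.06],
    [0,0,-0.14],
    [0,0,-0.24],
    [0,0,-0.32],
    [-0.05,0,-0.36],
    [-0.05,0,-0.36]
  ],
  "turn": [0,0,0,0,0,0]
}}

```text
time: 29.75
eef_pos: [0.4528, -0.2927, 0.3785]
tool_rot: [[0.99, -0.141, 0.005], [-0.141, -0.99, -0.004], [0.005, 0.003, -1.0]]
wrist_force: [0.1, 0.7, 0.6]
finger_gap: 0.0456
```

```bash
python3 - <<'E'
from h import *
c=capture('wrist');save(c,'w30');np.savez('w30.npz',**c)
W=cloud(c);K=(W-C)@RC
m=(abs(K[...,1])<.003)&(K[...,0]>-.09)&(K[...,0]<.2)&(K[...,2]>.03)
q=K[m];
for a in np.arange(-.08,.2,.02):
    k=(q[:,0]>a)&(q[:,0]<a+.02)
    if k.sum()>5: print(round(a,2),np.median(q[k,2]).round(4))
g=c['img'].max(-1);h=(g<60)&(abs(K[...,1])<.03)&(K[...,2]>.06)&(K[...,2]<.09)&(abs(K[...,0])<.1)
print('handle x',np.percentile(K[h][:,0],[1,99]),'y',np.percentile(K[h][:,1],[1,99]))
c=capture('side');save(c,'si30');a=cv2.imread('pics/si30.png')[280:420,240:480];cv2.imwrite('pics/si30c.png',cv2.resize(a,None,fx=3.3,fy=3.3,interpolation=cv2.INTER_CUBIC))
E
```

```text
-0.08 0.0713
-0.06 0.0726
-0.04 0.0726
-0.02 0.3002
0.0 0.0725
0.02 0.0727
0.04 0.0678
0.06 0.0642
0.08 0.0643
0.1 0.0642
0.12 0.0637
handle x [-0.05908938  0.04537285] y [-0.00906993  0.00817717]
```

View pics/si30c.png

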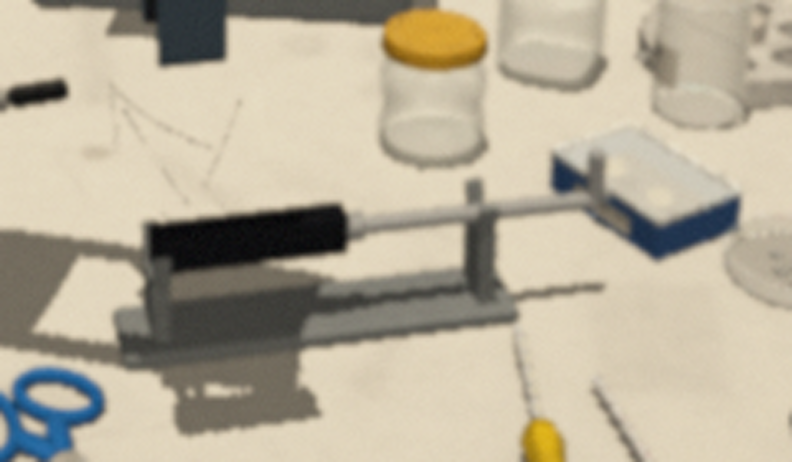

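View pics/w30.png

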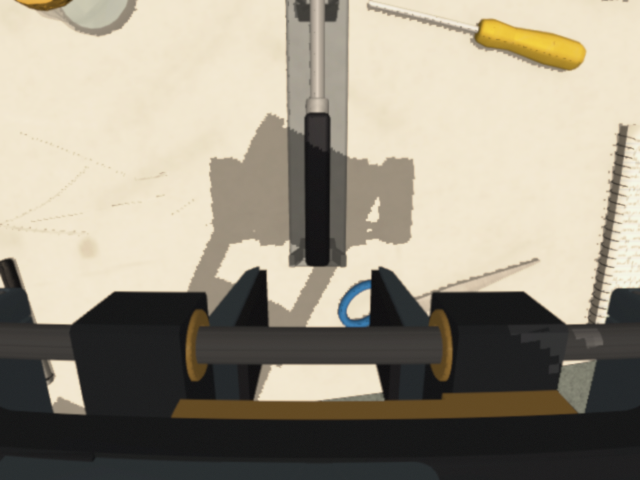

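```bash
python3 - <<'E'
from h import *
p=e2w([-.16,.055,.45]);print(p);go(p,62)
E
```

```text
[ 0.48332243 -0.01485068  0.45      ]
t 29.85 pos [ 0.4537 -0.2927  0.3745] phi -8.1 q [-34.1  16.4  97.    0.   66.5  64. ] F [-0.  -1.  -0.4] gap 0.0453
shares [-0.0242, -0.698, -0.189] turn -2.337 dist mm 289.4091434928394
```

Emit:
{"method": "carry_out", "body": {
  "translation": [
    [0,-0.07,-0.06],
    [0,-0.15,-0.13],
    [-0.024,-0.24,-0.189],
    [-0.024,-0.4,-0.189],
    [-0.024,-0.55,-0.189],
    [-0.024,-0.698,-0.189],
    [-0.024,-0.698,-0.189],
    [-0.024,-0.698,-0.189],
    [-0.024,-0.698,-0.189]
  ],
  "turn": [-0.2,-0.4,-0.6,-0.8,-1,-1,-1,-1,-1],
  "claw": -1
}}

```text
time: 30.6
eef_pos: [0.4845, -0.0115, 0.4478]
tool_rot: [[0.926, 0.378, -0.003], [0.378, -0.926, 0.002], [-0.002, -0.003, -1.0]]
wrist_force: [0.2, 0.0, -0.4]
finger_gap: 0.0006
```

Emit:
{"method": "carry_out", "body": {
  "translation": [
    [0,0,0],
    [0,0,0],
    [0,0,0],
    [0,0,0],
    [0,0,0]
  ],
  "turn": [-1,-1,-1,-1,-1]
}}

```text
time: 31.02
eef_pos: [0.4841, -0.0157, 0.4481]
tool_rot: [[0.615, 0.789, -0.003], [0.789, -0.615, -0.0], [-0.002, -0.002, -1.0]]
wrist_force: [0.1, -0.5, -0.5]
finger_gap: 0.0005
```

```bash
python3 - <<'E'
from h import *
p=e2w([-.10,.055,.45]);go(p,62)
c=capture('side');save(c,'si31')
E
```

```text
t 31.02 pos [ 0.4841 -0.0157  0.4481] phi 52.06 q [-3.2  8.6 96.4 -0.  75.1 34.7] F [ 0.1 -0.5 -0.5] gap 0.0005
shares [0.1483, -0.0287, -0.0049] turn -0.331 dist mm 60.43956769585728
```

View pics/si31.png

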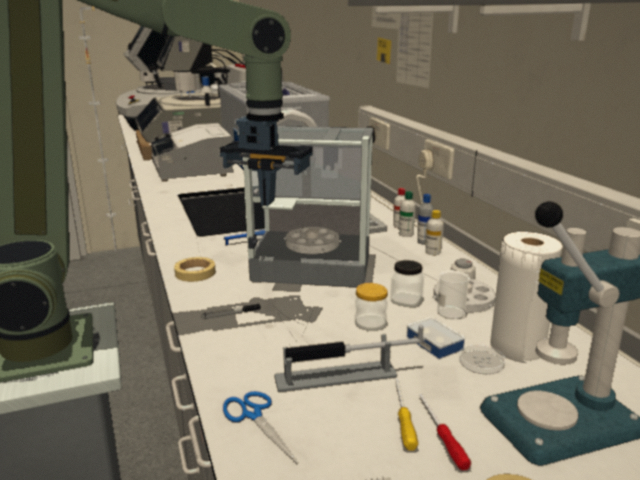

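Emit:
{"method": "carry_out", "body": {
  "translation": [
    [0.05,-0.01,0],
    [0.1,-0.02,0],
    [0.148,-0.029,-0.005],
    [0.148,-0.029,-0.005]
  ],
  "turn": [-0.2,-0.331,-0.331,-0.331]
}}

```text
time: 31.4
eef_pos: [0.5126, 0.0403, 0.451]
tool_rot: [[0.473, 0.881, 0.0], [0.881, -0.473, 0.001], [0.001, -0.001, -1.0]]
wrist_force: [0.2, -0.4, 0.2]
finger_gap: 0.0007
```

```bash
python3 - <<'E'
from h import *
p=e2w([-.060,.055,.425]);go(p,62);print(w2e(observe()['eef_pos']))
E
```

```text
t 31.4 pos [0.5126 0.0403 0.451 ] phi 61.79 q [ 3.2 11.2 92.7  0.1 76.1 31.4] F [ 0.2 -0.4  0.2] gap 0.0007
shares [0.0938, -0.0003, 0.065] turn -0.007 dist mm 45.64450220907478
[-0.09754842  0.05500066  0.45095259]
```

Emit:
{"method": "carry_out", "body": {
  "translation": [
    [0.05,0,0.02],
    [0.094,0,0.05],
    [0.094,0,0.065],
    [0.094,0,0.08],
    [0.094,0,0.1],
    [0.094,0,0.12],
    [0.094,0,0.14]
  ],
  "turn": [0,0,0,0,0,0,0]
}}

```text
time: 31.98
eef_pos: [0.5285, 0.071, 0.3959]
tool_rot: [[0.473, 0.881, 0.001], [0.881, -0.473, -0.0], [0.0, 0.001, -1.0]]
wrist_force: [-1.1, -1.0, 4.5]
finger_gap: 0.0006
```

```bash
python3 - <<'E'
from h import *
p=e2w([-.060,.055,.273]);go(p,62);s=observe();print(w2e(s['eef_pos']))
c=capture('side');save(c,'si32');a=cv2.imread('pics/si32.png')[90:290,190:410];cv2.imwrite('pics/si32c.png',cv2.resize(a,None,fx=3.3,fy=2.9,interpolation=cv2.INTER_CUBIC))
E
```

```text
t 31.98 pos [0.5285 0.071  0.3959] phi 61.78 q [ 6.4 14.9 95.9 -0.  69.2 34.7] F [-1.1 -1.   4.5] gap 0.0006
shares [0.0073, 0.0007, 0.3072] turn -0.007 dist mm 122.92656493132273
[-0.06294786  0.05540872  0.39589053]
```

View pics/si32c.png

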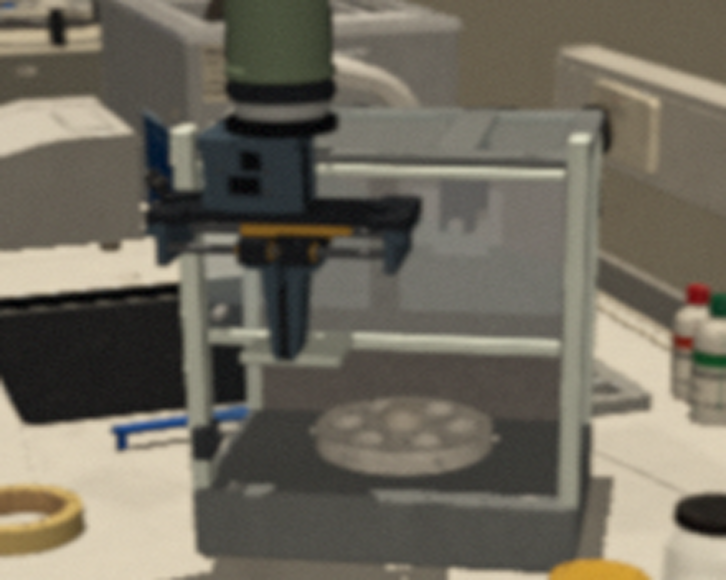

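Emit:
{"method": "carry_out", "body": {
  "translation": [
    [0,0,0.04],
    [0,0,0.08],
    [0,0,0.12],
    [0,0,0.16],
    [0,0,0.2],
    [0,0,0.235],
    [0,0,0.26],
    [0,0,0.28],
    [0,0,0.295],
    [0,0,0.3]
  ],
  "turn": [0,0,0,0,0,0,0,0,0,0]
}}

```text
time: 32.87
eef_pos: [0.5291, 0.0715, 0.2756]
tool_rot: [[0.472, 0.882, 0.001], [0.882, -0.472, -0.001], [-0.0, 0.001, -1.0]]
wrist_force: [-1.6, -2.8, 15.1]
finger_gap: 0.0001
```

```bash
python3 - <<'E'
from h import *
p=e2w([-.063,.055,.272]);go(p,62);s=observe();print(w2e(s['eef_pos']))
c=capture('side');save(c,'si33');a=cv2.imread('pics/si33.png')[90:290,190:410];cv2.imwrite('pics/si33c.png',cv2.resize(a,None,fx=3.3,fy=2.9,interpolation=cv2.INTER_CUBIC))
E
```

```text
t 32.87 pos [0.5291 0.0715 0.2756] phi 61.84 q [  6.5  21.4 105.6  -0.   53.   34.6] F [-1.6 -2.8 15.1] gap 0.0001
shares [-0.0018, 0.0002, 0.0091] turn -0.005 dist mm 3.6923644706867833
[-0.06229848  0.05508117  0.2756242 ]
```

View pics/si33c.png

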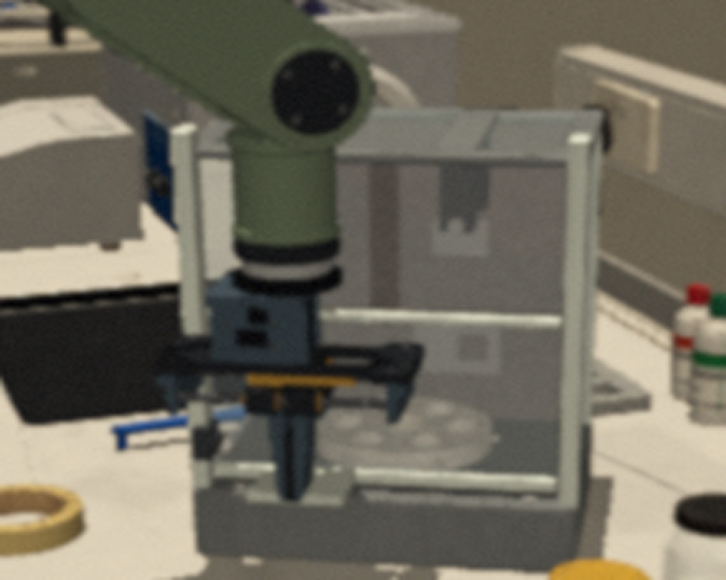

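Emit:
{"method": "carry_out", "body": {
  "translation": [
    [0,0,0.004],
    [0,0,0.008],
    [0,0,0.01],
    [0,0,0.01]
  ],
  "turn": [0,0,0,0]
}}

```text
time: 33.25
eef_pos: [0.5289, 0.0714, 0.2754]
tool_rot: [[0.472, 0.882, 0.003], [0.882, -0.472, -0.001], [0.001, 0.003, -1.0]]
wrist_force: [-6.5, -4.2, 23.7]
finger_gap: 0.0006
```

```bash
python3 - <<'E'
from h import *
s=observe();print(w2e(s['eef_pos']),s['wrist_force'].round(1))
E
```

```text
[-0.06240663  0.05526369  0.27540495] [-6.5 -4.2 23.7]
```

Emit:
{"method": "carry_out", "body": {
  "translation": [
    [0,0,-0.03],
    [0,0,-0.1],
    [-0.05,0,-0.2],
    [-0.15,0,-0.3],
    [-0.25,0,-0.4],
    [-0.35,0,-0.4],
    [-0.4,0,-0.4],
    [-0.4,0,-0.4]
  ],
  "turn": [0,0,0,0,0,0,0,0]
}}

```text
time: 33.92
eef_pos: [0.4508, -0.0729, 0.4337]
tool_rot: [[0.476, 0.88, 0.002], [0.88, -0.476, -0.003], [-0.002, 0.003, -1.0]]
wrist_force: [0.5, 0.3, 0.4]
finger_gap: 0.0003
```

```bash
python3 - <<'E'
from h import *
s=observe();print(s['time'],w2e(s['eef_pos']),s['wrist_force'].round(1))
for n in("scene","side"):
    c=capture(n);W=cloud(c);E=(W-O)@RE
    m=(E[...,1]>.03)&(E[...,1]<.08)&(E[...,2]>.06)&(E[...,2]<.26)&(E[...,0]<-.03)&(E[...,0]>-.058)
    print(n,m.sum(),np.percentile(E[m][:,2],[5,50,95]) if m.sum() else '')
    save(c,n+'34')
    a=cv2.imread(f'pics/{n}34.png')[100:300,190:410] ;cv2.imwrite(f'pics/{n}34c.png',cv2.resize(a,None,fx=3.4,fy=2.9,interpolation=cv2.INTER_CUBIC))
    print('tab drawn expected',(proj(c,e2w([.055,-.05,.258]))-[190,100])*[3.4,2.9],'in',(proj(c,e2w([.085,-.05,.258]))-[190,100])*[3.4,2.9],[(np.round((k['position']-np.array([190,100]))*[3.4,2.9]),k['score']) for k in mark_of(c,'bolt_tab')])
E
```

```text
33.9167 [-0.22653352  0.05649944  0.43370935] [0.5 0.3 0.4]
scene 82 [0.08102254 0.08308322 0.08564267]
tab drawn expected [419.51331147 252.1366554 ] in [415.69587647 241.27844028] []
side 92 [0.0813287  0.08332398 0.0854376 ]
tab drawn expected [474.66122481 223.86544818] in [479.76769477 214.41557713] []
```

View pics/side34c.png

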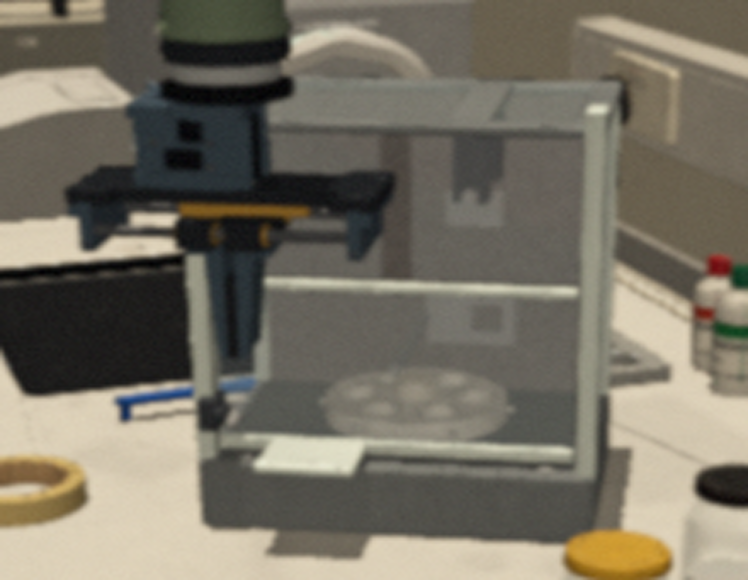

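View pics/scene34.png

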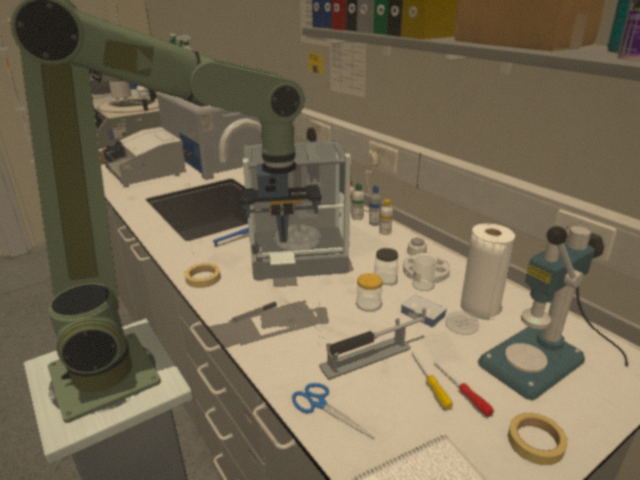

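```bash
python3 - <<'E'
from h import *
c=capture('side');W=cloud(c);E=(W-O)@RE
for cx,cy in [(475,205),(455,212),(495,212),(475,180),(475,215)]:
    u,v=cx/3.4+190,cy/2.9+100;print((round(u),round(v)),c['img'][round(v),round(u)],E[round(v),round(u)].round(3))
m=(abs(E[...,1]+.05)<.04)&(E[...,2]>.25)&(E[...,2]<.285)&(E[...,0]>.03)&(E[...,0]<.14);q=E[m];print(m.sum(),np.percentile(q,[5,50,95],axis=0).round(4) if len(q) else '')
cv2.imwrite('pics/tab.png',cv2.resize(c['img'][135:190,300:360,::-1],None,fx=10,fy=10,interpolation=cv2.INTER_CUBIC))
for x in(.085,.059,.055):print(x,[((proj(c,e2w([x,y,.258]))-[300,135])*10).round() for y in(-.07,-.03)])
E
```

```text
(330, 171) [112 112 103] [ 0.011 -0.056  0.285]
(324, 173) [116 115 106] [ 0.015 -0.042  0.279]
(336, 173) [117 114 107] [ 0.02  -0.069  0.279]
(330, 162) [71 69 67] [ 0.011 -0.056  0.307]
(330, 174) [119 116 109] [ 0.014 -0.056  0.277]
0 
0.085 [array([392., 392.]), array([231., 387.])]
0.059 [array([380., 420.]), array([216., 415.])]
0.055 [array([378., 425.]), array([214., 419.])]
```

View pics/tab.png

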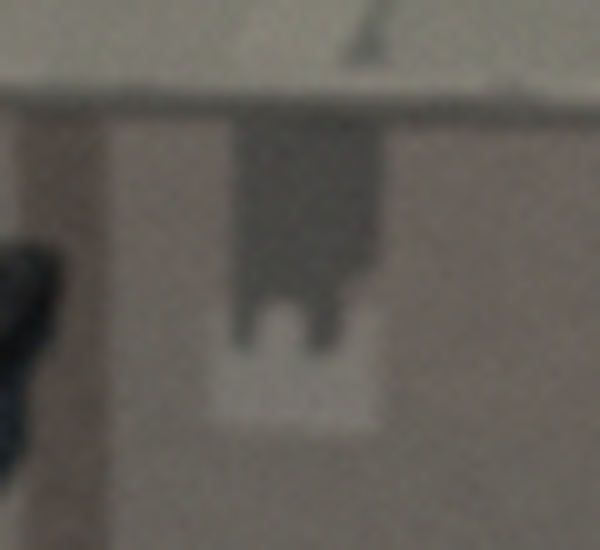

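```bash
python3 - <<'E'
from h import *
print(sign_off())
E
```

```text
the job is handed in; nothing more can be done
None
```

I did the whole job and handed it in at about 34 s of the 61 s allowed. No verdict was reported, so the outcome rests on my own checks.

**What I did**
- **Tilting the rod:** The tool can only point down, and a level hook cannot reach the tab under the guard. I lifted the rod out, pressed its shaft on the locked guard's ledge and tilted it in the grip to about 30°.
- **Failed first entry:** The hook tip caught the guard's lower edge at about 22 N, and the rod slid and turned in the grip. I laid it back in the cradle, gripped it again, tilted it again and went in lower.
- **Drawing the bolt:** I hooked behind the tab and pulled. It slid at 3–4 N, then stopped hard at about 8 N.
- **Rod back in the cradle:** My first lowering missed the rear support. The second seated it.
- **Closing the guard:** I pushed it down by the ledge with closed fingers to a hard stop. It moved only 0.2 mm more under 24 N.

**Last checks**
- **Guard:** The ledge surface measured 83 mm high, against 226.5 mm before. That is 143.5 mm of travel, within 1 mm of the stop.
- **Catch:** I could not see the roller itself. I infer it snapped in from that travel and the stop.
- **Bolt:** The lower edge of the tab in the side picture sits where a fully drawn bolt puts it. The network did not find the tab and the depth image only gave the clear front, so this rests on the picture and the pull.
- **Rod:** It lay level in both supports, 2–3 mm from its original position along the cradle and less than 1 mm across. I measured this before closing the guard.
- **Bystanders and arm:** The jars, tape roll and marker look unmoved in the pictures; I did not measure them again. The arm stood clear, with the wrist force near zero.

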